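# Collect the spacer rings on the carrier rod and hang them in the drip stand

### The job

Take the carrier rod by its black handle out of the two-post stand, thread it through the three steel spacer rings standing in the sloping rack, and lift all three off together on the rod. Then lay the rod back into both notches of the stand as it lay before, with the three rings hanging on it between the collar and the far post. Do not touch the rings with the gripper, do not let any of them drop, and leave the other things on the desk where they are.

Things in the scene. Friction and masses are not known exactly. Their poses are not given: they have to be found in the camera images.
- rod_grip (a point): middle of the carrier rod's handle, on the rod's axis; +x points along the rod to its tip. Handle: black block 40 long (x), 12 wide (y), 18 high (z) mm, grasped across the 12 mm. Collar that stops the rings: disc 22 mm across, 24 to 28 mm ahead of this point. The rod lies level in the stand at the start; in all about 90 g
- rod_tip (a point): the tip end of the rod, 110 mm ahead of rod_grip on its axis. The steel rod is 7 mm thick, its last 6 mm taper to a 3 mm nose
- rod_butt (a point): the rear end of the 7 mm rod, 42 mm behind rod_grip on its axis
- stand: aluminium drip stand, fixed; origin on the desk under the middle of its 165 x 56 x 8 mm base plate, x along it. Two posts 8 mm thick at x = -63.5 and +63.5 mm, each with an open 90-degree V notch on top, about 23 mm wide at the mouth, prong ends 100 mm above the desk. The rod's home: along x, tip towards +x, stub behind the handle in the -x post, shaft near the tip in the +x post
- stand_seat (a point): where rod_grip lies when the rod is home in the stand: 31.5 mm from the stand's middle towards -x, 90 mm above the desk. Mind the tall fixed microscope on the right half of the desk (beyond about 0.2 m to the robot's right and 0.42 m ahead, up to 0.6 m high)
- rack: grey sloping ring rack on a pillar, fixed; origin on the desk below the middle ring; base plate 76 x 66 x 8 mm. Three rings stand in slots 14 mm apart, their bores on one axis that rises 30 degrees from level towards the rack's +x. Enter from the low (-x) end; the rings come out upwards, square to that axis, clear after a lift of about 25 mm
- rack_axis (a point): point on the rings' common axis at the middle slot, 120 mm above the desk; frame as the rack's (x level). Along the sloping axis the rack reaches 23 mm either way from here; its slot walls rise to the axis's height, only from 11 to 21 mm either side of it, so the bores are open; its floor lies 16 mm below the axis
- ring_1_center (a point): centre of spacer ring 1 (lowest, first to be threaded in the rack): steel, 32 mm outside, 16 mm bore, 8 mm thick, about 20 g; while it stands in the rack its bore's axis lies along (cos30, 0, sin30) of this frame
- ring_2_center (a point): centre of spacer ring 2 (middle in the rack): steel, 32 mm outside, 16 mm bore, 8 mm thick, about 20 g; while it stands in the rack its bore's axis lies along (cos30, 0, sin30) of this frame
- ring_3_center (a point): centre of spacer ring 3 (highest in the rack): steel, 32 mm outside, 16 mm bore, 8 mm thick, about 20 g; while it stands in the rack its bore's axis lies along (cos30, 0, sin30) of this frame
- petri_0: bystander: clear petri dish, 58 mm across, 16 high; origin at the centre of its underside
- vial_0: bystander: capped glass vial, 22 mm across, 52 high; origin at the centre of its underside
- coverslip_box: bystander: small white square box, 29 x 29 x 17 mm; origin at the centre of its underside
- slide_mailer_0: bystander: flat white slide mailer, 34 x 84 x 15 mm; origin at the centre of its underside
- objective_case_2: bystander: black round screw-top case, 39 mm across, 70 high; origin at the centre of its underside
- tally_counter: bystander: small hand tally counter, 54 x 62 x 33 mm; origin at the centre of its underside
- tape_roll: bystander: roll of tape lying flat, 104 mm across, 25 high; origin at the centre of its underside
- ring_1: the body of ring 1, same point and frame as its centre point
- ring_2: the body of ring 2, same point and frame as its centre point
- ring_3: the body of ring 3, same point and frame as its centre point
- rod: the rod's body, same point and frame as rod_grip

How it is judged:
On the way, in this order (a step that is already met when the one before it is completed fails the run):
1. the rod is lifted out of both notches of the stand (z of each of rod_butt, rod_tip in the frame of stand above 0.105 m), for 0.1 s.
2. the rod runs through all three rings (x of ring_1_center in the frame of rod_grip between 0.028 and 0.108 m and y of ring_1_center in the frame of rod_grip between -0.009 and 0.009 m and z of ring_1_center in the frame of rod_grip between -0.009 and 0.009 m and x of ring_2_center in the frame of rod_grip between 0.028 and 0.108 m and y of ring_2_center in the frame of rod_grip between -0.009 and 0.009 m and z of ring_2_center in the frame of rod_grip between -0.009 and 0.009 m and x of ring_3_center in the frame of rod_grip between 0.028 and 0.108 m and y of ring_3_center in the frame of rod_grip between -0.009 and 0.009 m and z of ring_3_center in the frame of rod_grip between -0.009 and 0.009 m), for 0.1 s.
3. all three rings are lifted clear of the rack together on the rod (all of step 2 and height (world z) of ring_1_center above 0.135 m and height (world z) of ring_2_center above 0.142 m and height (world z) of ring_3_center above 0.149 m), for 0.1 s.
At the end, for the whole second after the job is handed in: The rod is home in both notches, tip at the stand's +x end (its ends within 9 mm along, 4 mm across and 3.5 mm in height), with all three rings round it between collar and tip (centres 28 to 108 mm ahead of the handle's middle, within 9 mm of the axis), at rest (all of step 2 and x of rod_butt in the frame of stand between -0.0825 and -0.0645 m and y of rod_butt in the frame of stand between -0.004 and 0.004 m and z of rod_butt in the frame of stand between 0.086 and 0.0935 m and x of rod_tip in the frame of stand between 0.0695 and 0.0875 m and y of rod_tip in the frame of stand between -0.004 and 0.004 m and z of rod_tip in the frame of stand between 0.086 and 0.0935 m and x of each of ring_1_center, ring_2_center, ring_3_center in the frame of stand below 0.0605 m and linear speed of rod below 0.02 m/s and linear speed of each of ring_1, ring_2, ring_3 below 0.03 m/s); the robot touches nothing.
It fails at once if a ring is carried off (above 190 mm) while another is still in the rack or down (below 130 mm) ((height (world z) of ring_1_center above 0.19 m and height (world z) of ring_2_center below 0.13 m) or (height (world z) of ring_1_center above 0.19 m and height (world z) of ring_3_center below 0.13 m) or (height (world z) of ring_2_center above 0.19 m and height (world z) of ring_1_center below 0.13 m) or (height (world z) of ring_2_center above 0.19 m and height (world z) of ring_3_center below 0.13 m) or (height (world z) of ring_3_center above 0.19 m and height (world z) of ring_1_center below 0.13 m) or (height (world z) of ring_3_center above 0.19 m and height (world z) of ring_2_center below 0.13 m)).
It fails at once if a ring is touched by the gripper's fingers (contact force between the fingers and ring_1 above 0.5 N or contact force between the fingers and ring_2 above 0.5 N or contact force between the fingers and ring_3 above 0.5 N).
It fails at once if a ring is dropped (its centre falls below 45 mm above the desk) (height (world z) of any of ring_1_center, ring_2_center, ring_3_center below 0.045 m).
It fails at once if a bystander is moved by more than 20 mm (distance of any of petri_0, vial_0, coverslip_box, slide_mailer_0, objective_case_2, tally_counter, tape_roll from where it was at the start of the episode above 0.02 m).
It also fails if it takes over 58 s, if anything falls off the work surface, if the arm or the gripper's body presses on something with over 40 N, if the wrist force passes 120 N, or if a joint passes its speed limit or range.

### The arm

A 6-joint arm with a two-finger parallel gripper is mounted at the origin on a cart in front of the work surface, level with it; the furniture and walls round the work are solid. World frame = base frame: x ahead of the robot, y to its left, z up, the work surface at z = 0. Lengths are in m, angles in rad, forces in N, time in s.
With the tool pointing down it reaches from about 0.3 to 0.875 m from the base axis. Payload 6.4 kg.
Tool frame: the origin (TCP) lies at the very end of the fingers, on their centre line; the grasp point (between the pads) lies 19 mm behind it; z points along the fingers, y is the direction in which the jaws open and shut (so a half turn about z gives the same grasp; the last joint's range is limited). The gripper opens to 88 mm and grips with 3 to 60 N. Pads are 18 mm wide; open, the fingers measure 123 mm over their backs; the gripper's body (75 mm by 187 mm) begins 45 mm behind the grasp point.
Start: joints at [-0.206, 0.181, 1.607, -0, 1.354, -0.206], TCP at [0.575, 0, 0.239] pointing down, gripper open.
Joint ranges: [-2.99, 2.99], [-0.89, 2.07], [0.3, 2.58], [-1.14, 4.28], [0, 2.63], [-3.12, 3.12]. Speed limits (rad/s): [2.57, 2.57, 3.01, 3.14, 3.14, 3.14].

### API

Orientations are given as a 3x3 rotation matrix whose columns are the frame's x, y, z axes.
In Python, from cell import get_obs, vision, workorder gives the robot as it stands.
- The arm moves only by the tool drive_tool, never from a script. Its argument "commands" is a list that holds one entry, the list of rows, each a list of 5 numbers: the shift along the tool's x, y, z in m, then the turn about the tool's z in degrees, then the opening, from 0 (shut) to 1 (fully open). A call has 1 to 8 rows; each row shifts and turns the commanded pose from where the row before left it, along the tool's axes as they then stand; what a row does not reach is not made up. A row lasts 1/10 s, in which the tool goes at most 50 mm and 8.59 degrees, less where a joint would pass 70% of its speed; a pose out of reach is approached as far as the arm can. A call is refused whole if a number of a shift passes 0.05 or a number of a turn 8.59, either way. A call with a gripper value outside its range is refused whole. The fingers move at their own pace and stop on an object; "grip_force" is the grip in N (left out, the last holds). Time passes only in rows, so rows that do not move let the fingers close. It gives the time, the measured TCP pose, the force and the opening at its end, in the units of the state.
- get_obs(): the state, without advancing time (a new reading comes with each control period).
- vision.snapshot(name): name is "scene" or "side" or "wrist"; returns a dict with "frame" (384x512x3 uint8, red, green, blue), "K" (3x3 intrinsics, pixels), "distortion" ([k1, k2, p1, p2, k3] as OpenCV has them; the pictures are not rectified), "rvec" (rotation vector, rad) and "tvec" (3), from world to camera coordinates, as OpenCV has them. Camera axes: x right, y down, z forward; pixel columns grow to the right and rows downward; lengths in m; the calibration is good to about 2 mm. A picture is of the moment at which its call begins. There is no depth.
- workorder.close_job(): hands the job in, once; it reports no verdict.
The state is a dict: "time": time; "joint_pos": joint angles; "qvel": joint speeds; "tau": joint torques, N m; "eef_pos": TCP position; "orientation": TCP orientation; "wrist_force": force on the tool from outside, world axes, zero at the start; "moment": the same for the moment, N m; "gripper_width": finger opening in m.
Only numpy, scipy, OpenCV 4.12 (cv2) and the standard library are available. Lean on these libraries where they do the work, as an engineer would, in place of code of your own. Each camera call takes 0.05 s, during which the arm holds its last target.

## Working session

There is one attempt and no reset: what is moved stays moved. The work goes in short steps, Python scripts to look and compute and a tool call to move; the robot and the scene stay as the last step left them, time stands still between calls to the robot, and variables do not carry over. Pictures are saved under pics/ and viewed, and the job is handed in when it is done.

Besides the shell and the picture viewer there is one more tool, called after "Call:" as name(argument=value, ...), one argument or row to a line, values as JSON. drive_tool: Moves the arm, as the interface text tells. Its arguments: {"type":"object","properties":{"commands":{"type":"array","items":{"type":"array","items":{"type":"array","items":{"type":"number"}}}},"grip_force":{"type":"number"}},"required":["commands"]}

```bash
mkdir -p pics; cat > h.py <<'E'
import numpy as np, cv2
from cell import get_obs, vision, workorder
def snap(cam,name):
    s=vision.snapshot(cam); cv2.imwrite(f'pics/{name}.png',cv2.cvtColor(s['frame'],cv2.COLOR_RGB2BGR)); 
    np.savez(f'pics/{name}.npz',**{k:np.array(v) for k,v in s.items()}); return s
def load(name): return dict(np.load(f'pics/{name}.npz'))
def ray(s,px):
    u=cv2.undistortPoints(np.array(px,float).reshape(-1,1,2),s['K'],s['distortion']).reshape(-1,2)
    R,_=cv2.Rodrigues(s['rvec']); t=np.array(s['tvec']).ravel()
    d=np.c_[u,np.ones(len(u))]@R; d/=np.linalg.norm(d,axis=1,keepdims=True)
    return -R.T@t,d
def onz(s,px,z):
    o,d=ray(s,px); return o+d*((z-o[2])/d[:,2])[:,None]
def tri(s1,p1,s2,p2):
    o1,d1=ray(s1,p1);o2,d2=ray(s2,p2);out=[]
    for a,b in zip(d1,d2):
        k=np.linalg.lstsq(np.c_[a,-b],o2-o1,rcond=None)[0]
        P,Q=o1+k[0]*a,o2+k[1]*b; out.append(np.r_[(P+Q)/2,np.linalg.norm(P-Q)])
    return np.array(out)
def proj(s,P): return cv2.projectPoints(np.array(P,float).reshape(-1,3),s['rvec'],s['tvec'],s['K'],s['distortion'])[0].reshape(-1,2)
E
python3 - <<'E'
from h import *
np.set_printoptions(precision=4,suppress=True)
for c in ['scene','side','wrist']:
    s=snap(c,c+'0'); o,d=ray(s,[[256,192]]); print(c,o,d, s['K'][0][0])
print(get_obs())
E
```

```text
scene [-0.0331 -0.709   0.5758] [[ 0.5017  0.7514 -0.4286]] 413.1204479711555
side [-0.0374  0.1117  1.2196] [[ 0.438  -0.0014 -0.899 ]] 484.98025175851626
wrist [0.5747 0.0769 0.3836] [[ 0.0066 -0.2913 -0.9566]] 302.8340301371727
{'time': 0.15, 'joint_pos': array([-0.2063,  0.1814,  1.6077,  0.    ,  1.3538, -0.2063]), 'qvel': array([-0.0002, -0.0016, -0.003 ,  0.0006,  0.0006, -0.0017]), 'tau': array([  0.0022, -43.4232, -34.2173,   0.0703,   0.0357,  -0.0001]), 'eef_pos': array([0.5746, 0.0001, 0.238 ]), 'orientation': array([[ 0.0001,  1.    , -0.0013],
       [ 1.    , -0.0001,  0.0003],
       [ 0.0003, -0.0013, -1.    ]]), 'wrist_force': array([0.3034, 0.2616, 0.089 ]), 'moment': array([ 0.0311,  0.0427, -0.0083]), 'gripper_width': 0.0885121804270685}
```

View pics/scene0.png

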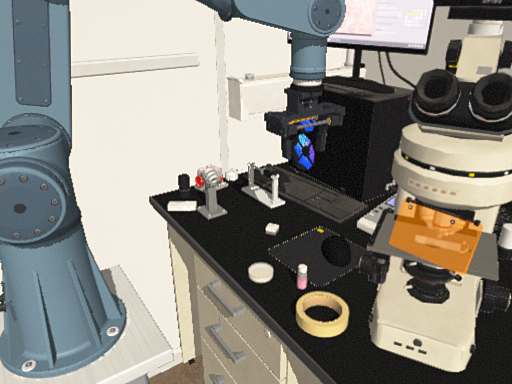

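View pics/side0.png

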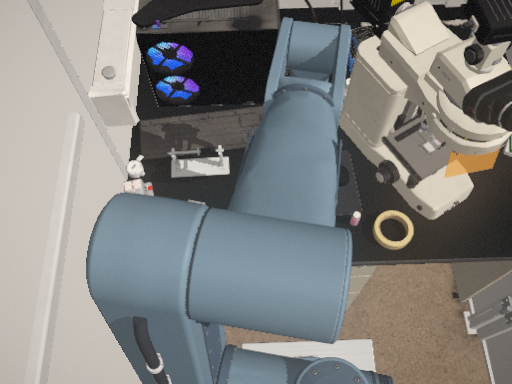

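View pics/wrist0.png

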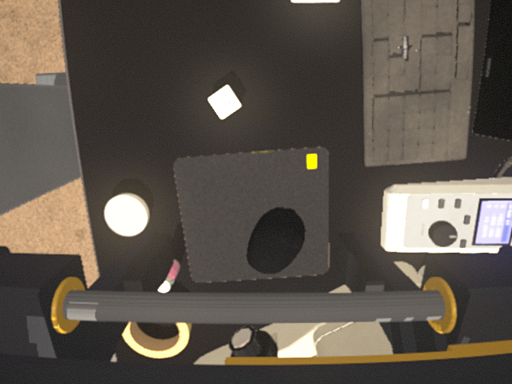

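```bash
python3 - <<'E'
from h import *
np.set_printoptions(precision=4,suppress=True)
a=cv2.imread('pics/scene0.png')[140:230,150:300]; b=cv2.imread('pics/side0.png')[130:210,110:250]
cv2.imwrite('pics/c0.png',np.vstack([cv2.resize(a,(800,480),interpolation=cv2.INTER_CUBIC)]))
cv2.imwrite('pics/c1.png',cv2.resize(b,(800,457),interpolation=cv2.INTER_CUBIC))
s,d=load('scene0'),load('side0')
print(onz(s,[[265,192],[211,207],[183,206],[232,175]],0.01)); print(onz(d,[[200,165],[173,152],[225,152]],0.09))
E
```

```text
[[0.653  0.2667 0.01  ]
 [0.4608 0.2717 0.01  ]
 [0.3948 0.3244 0.01  ]
 [0.637  0.4454 0.01  ]]
[[0.5987 0.2566 0.09  ]
 [0.6417 0.3305 0.09  ]
 [0.6363 0.1899 0.09  ]]
```

View pics/c0.png

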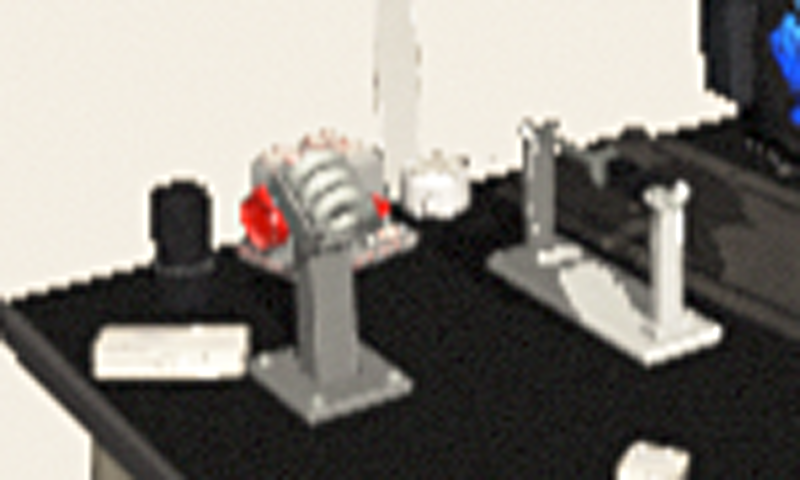

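View pics/c1.png

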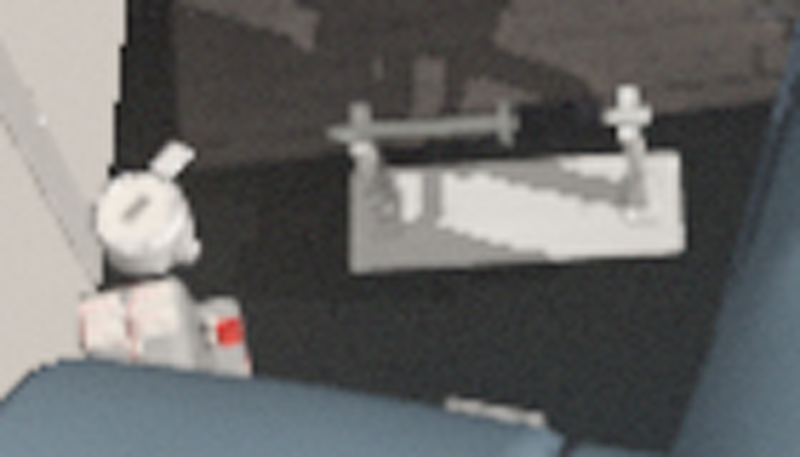

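Call:
drive_tool(
  commands=[
    [[0.033, -0.007, -0.02, 0, 1], [0.033, -0.007, -0.02, 0, 1], [0.033, -0.007, -0.02, 0, 1], [0.033, -0.007, -0.02, 0, 1], [0.033, -0.007, -0.02, 0, 1], [0.033, -0.007, -0.02, 0, 1], [0, 0, 0, 0, 1], [0, 0, 0, 0, 1]],
  ],
)

```text
time: 0.95
eef_pos: [0.5329, 0.1984, 0.3586]
orientation: [[-0.002, 1.0, 0.0], [1.0, 0.002, -0.0], [-0.0, 0.0, -1.0]]
wrist_force: [0.7, -0.5, -0.9]
gripper_width: 0.0884
```

```bash
python3 - <<'E'
from h import *
np.set_printoptions(precision=4,suppress=True)
for c in ['wrist','side']:
    s=snap(c,c+'1'); 
    im=cv2.imread(f'pics/{c}1.png'); cv2.imwrite(f'pics/{c}1b.png',cv2.resize(im,(800,600),interpolation=cv2.INTER_CUBIC) if c=='wrist' else cv2.resize(im[120:230,90:250],(800,550),interpolation=cv2.INTER_CUBIC))
o=get_obs();print(o['eef_pos'],o['joint_pos'],o['orientation'])
E
```

```text
[0.5328 0.1971 0.3574] [ 0.1457  0.0941  1.4676 -0.0005  1.582   0.1463] [[ 0.0006  1.     -0.002 ]
 [ 1.     -0.0006 -0.0008]
 [-0.0008 -0.002  -1.    ]]
```

View pics/wrist1b.png

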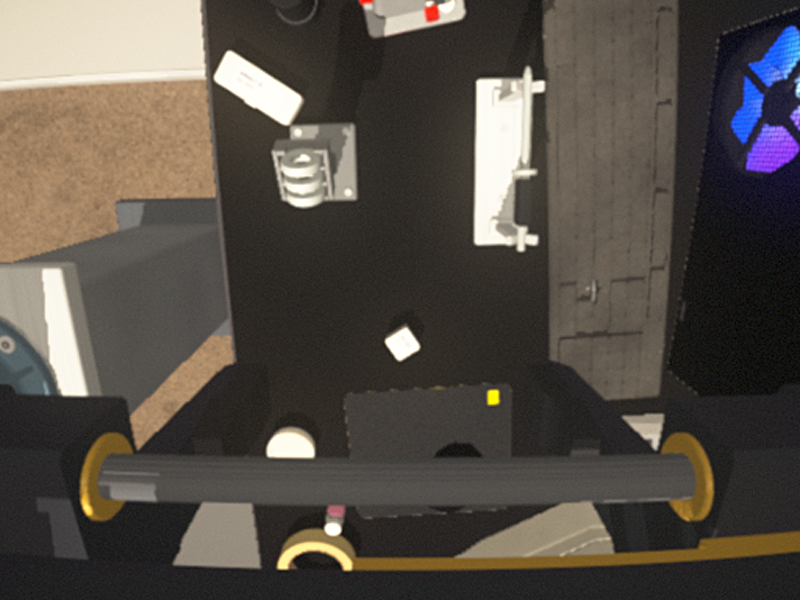

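View pics/side1b.png

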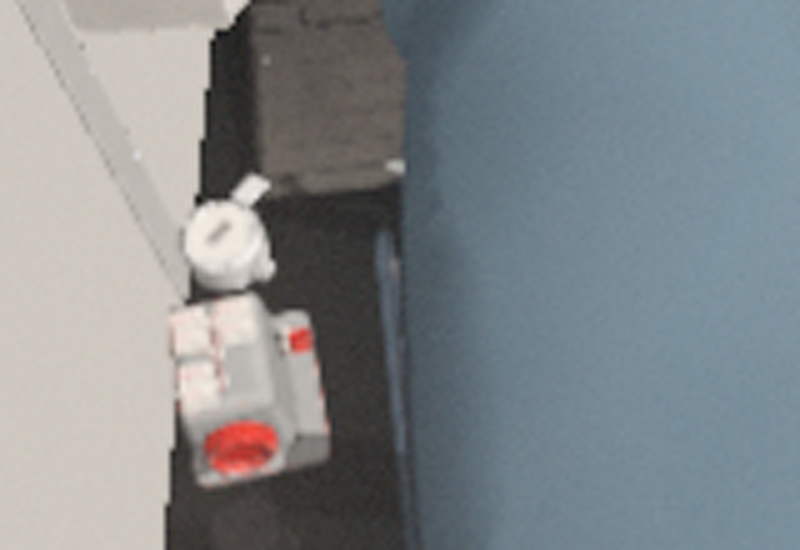

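```bash
python3 - <<'E'
from h import *
np.set_printoptions(precision=4,suppress=True)
s=load('wrist1');k=.64
print('rod tip,collar,butt z.09',onz(s,np.array([[528,68],[525,173],[521,238]])*k,0.09))
print('rack base corners z.008',onz(s,np.array([[356,124],[355,200]])*k,0.008))
print('stand base corners',onz(s,np.array([[476,79],[475,244]])*k,0.008))
print('rings ',onz(s,np.array([[303,175]])*k,0.12))
E
```

```text
rod tip,collar,butt z.09 [[0.6395 0.3467 0.09  ]
 [0.6426 0.2628 0.09  ]
 [0.6433 0.2067 0.09  ]]
rack base corners z.008 [[0.4924 0.3067 0.008 ]
 [0.49   0.2317 0.008 ]]
stand base corners [[0.61   0.3496 0.008 ]
 [0.6164 0.1863 0.008 ]]
rings  [[0.4588 0.2612 0.12  ]]
```

Call:
drive_tool(
  commands=[
    [[-0.015, 0.005, 0.034, 0, 1], [-0.015, 0.005, 0.034, 0, 1], [-0.015, 0.005, 0.034, 0, 1], [-0.015, 0.005, 0.034, 0, 1], [0, 0, 0, 0, 1], [0, 0, 0, 0, 1]],
  ],
)

```text
time: 1.65
eef_pos: [0.5527, 0.1371, 0.2222]
orientation: [[0.002, 1.0, -0.002], [1.0, -0.002, 0.0], [0.0, -0.002, -1.0]]
wrist_force: [-0.0, -0.7, 1.0]
gripper_width: 0.0882
```

```bash
python3 - <<'E'
from h import *
np.set_printoptions(precision=4,suppress=True)
for c in ['wrist','side']:
    s=snap(c,c+'2'); 
    im=cv2.imread(f'pics/{c}2.png'); 
    if c=='wrist': cv2.imwrite(f'pics/{c}2b.png',cv2.resize(im[:230,:400],(800,460),interpolation=cv2.INTER_CUBIC))
o=get_obs();print(o['eef_pos'],o['joint_pos'],o['orientation'])
E
```

```text
[0.554  0.1381 0.2247] [0.0364 0.1827 1.634  0.0003 1.3223 0.0368] [[ 0.0005  1.      0.0026]
 [ 1.     -0.0005  0.0004]
 [ 0.0004  0.0026 -1.    ]]
```

View pics/wrist2b.png

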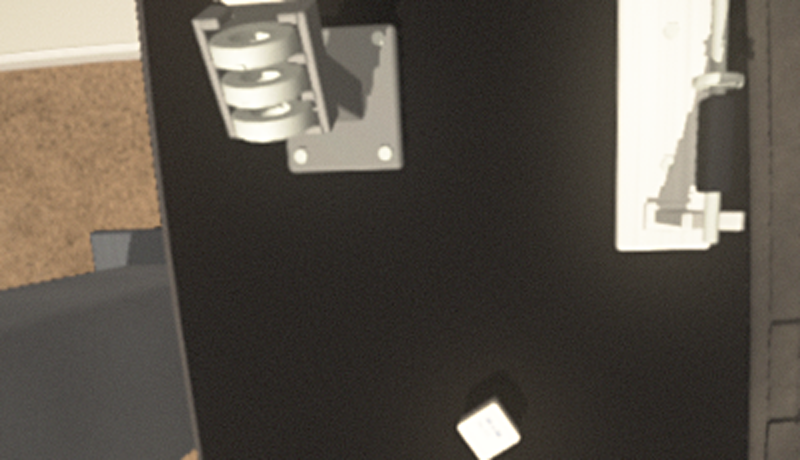

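```bash
python3 - <<'E'
from h import *
np.set_printoptions(precision=4,suppress=True)
s=load('wrist2');k=.5; s1=load('wrist1')
off=np.array([0,0])
def P(l): return (np.array(l,float)+.5)*k-.5
print('rack base TR,BR,BL z.008\n',onz(s,P([[394,26],[402,166],[290,171]]),0.008))
print('stand left top, BL,BR\n',onz(s,P([[617,2],[618,249],[709,248]]),0.008))
print('collar ends (bottom of disc is +-11 at z.09)\n',onz(s,P([[694,85],[745,80]]),0.09))
print('shaft near top L,R; butt end corners\n',onz(s,P([[712,10],[728,10],[718,213],[744,213],[744,231],[718,231]]),0.09))
print('post prong end y',onz(s,P([[704,192],[719,192],[704,242],[719,242]]),0.1))
print('screws',onz(s,P([[301,156],[386,153],[378,38]]),0.008))
a=cv2.imread('pics/wrist1.png')[20:170,110:370];cv2.imwrite('pics/d.png',cv2.resize(a,(800,462),interpolation=cv2.INTER_CUBIC))
a=cv2.imread('pics/wrist2.png')[0:130,290:390];cv2.imwrite('pics/d2.png',cv2.resize(a,None,fx=4,fy=4,interpolation=cv2.INTER_CUBIC))
E
```

```text
rack base TR,BR,BL z.008
 [[0.4906 0.3068 0.008 ]
 [0.4922 0.2335 0.008 ]
 [0.4276 0.2318 0.008 ]]
stand left top, BL,BR
 [[0.6106 0.3187 0.008 ]
 [0.6165 0.1871 0.008 ]
 [0.6702 0.1882 0.008 ]]
collar ends (bottom of disc is +-11 at z.09)
 [[0.6317 0.2628 0.09  ]
 [0.6537 0.2654 0.09  ]]
shaft near top L,R; butt end corners
 [[0.6375 0.2927 0.09  ]
 [0.6443 0.2929 0.09  ]
 [0.6463 0.2095 0.09  ]
 [0.6582 0.2097 0.09  ]
 [0.659  0.2018 0.09  ]
 [0.647  0.2016 0.09  ]]
post prong end y [[0.6361 0.2183 0.1   ]
 [0.6427 0.2184 0.1   ]
 [0.6378 0.1973 0.1   ]
 [0.6445 0.1974 0.1   ]]
screws [[0.4347 0.2399 0.008 ]
 [0.4834 0.2407 0.008 ]
 [0.4816 0.3009 0.008 ]]
```

View pics/d.png

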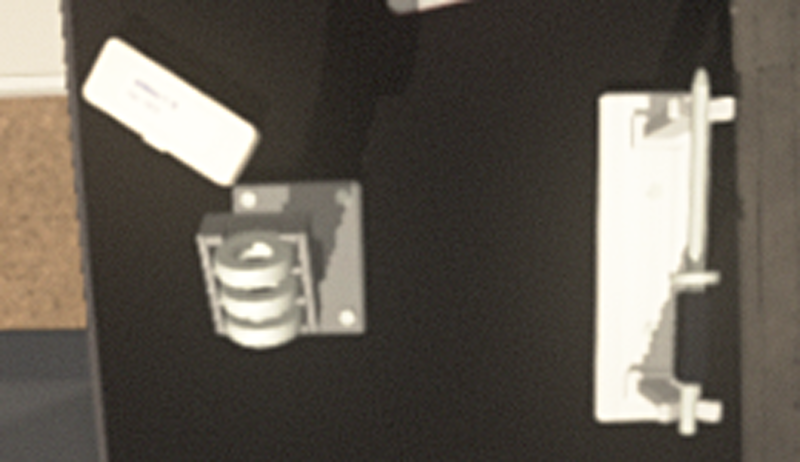

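View pics/d2.png

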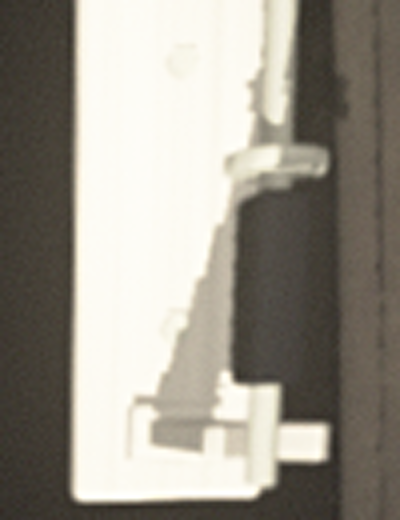

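```bash
cat >> h.py <<'E'
def rotz(d): 
    a=np.deg2rad(d); return np.array([[np.cos(a),-np.sin(a),0],[np.sin(a),np.cos(a),0],[0,0,1]])
def model(stand,sy,rack,ry):
    R=rotz(sy);S=np.array([*stand,0]);L=[]
    b=np.array([[-82.5,-28,8],[82.5,-28,8],[82.5,28,8],[-82.5,28,8],[-82.5,-28,8]])/1e3; L.append(b@R.T+S)
    L.append(np.array([[-73.5,0,90],[78.5,0,90]])/1e3@R.T+S)
    for x in(-63.5,63.5): L.append(np.array([[x-4,-12,100],[x+4,-12,100],[x+4,12,100],[x-4,12,100],[x-4,-12,100]])/1e3@R.T+S)
    R=rotz(ry);S=np.array([*rack,0])
    b=np.array([[-38,-33,8],[38,-33,8],[38,33,8],[-38,33,8],[-38,-33,8]])/1e3; L.append(b@R.T+S)
    t=np.linspace(0,2*np.pi,40);c,sn=np.cos(np.pi/6),.5
    for i in(-14,0,14):
        for r in(8,16):
            q=np.c_[i*c-r*np.sin(t)*sn+4*c,r*np.cos(t),120+i*sn+r*np.sin(t)*c+4*sn]/1e3; L.append(q@R.T+S)
    return L
def overlay(nm,L,roi,f,out):
    s=load(nm);im=cv2.imread(f'pics/{nm}.png');x0,y0,x1,y1=roi
    im=cv2.resize(im[y0:y1,x0:x1],None,fx=f,fy=f,interpolation=cv2.INTER_CUBIC)
    for l in L:
        p=((proj(s,l)+.5-[x0,y0])*f-.5); cv2.polylines(im,[np.round(p).astype(int)],False,(0,0,255),1)
    cv2.imwrite(out,im)
E
python3 - <<'E'
from h import *
L=model((.6415,.2695),92.2,(.459,.270),91.3)
overlay('wrist1',L,(120,20,360,170),3.3,'pics/o1.png')
overlay('wrist2',L,(80,0,390,130),2.5,'pics/o2.png')
E
```

```text
(no output)
```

View pics/o1.png

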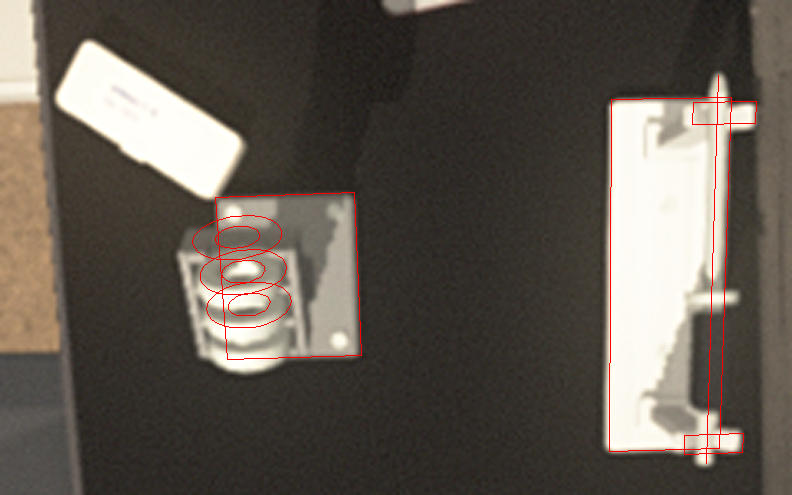

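View pics/o2.png

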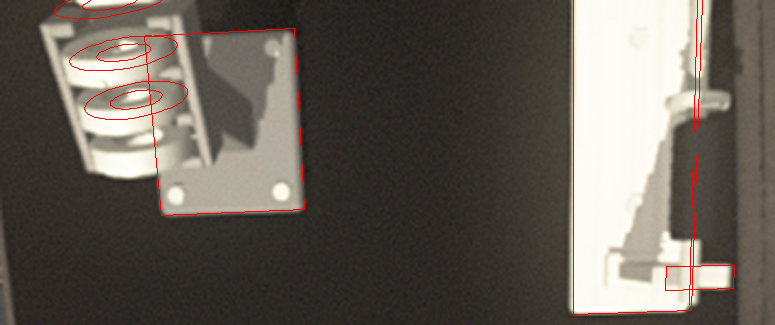

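```bash
python3 - <<'E'
from h import *
a=cv2.imread('pics/wrist1.png')[80:140,165:225];a=cv2.resize(a,(400,400),interpolation=cv2.INTER_CUBIC)
b=cv2.imread('pics/wrist2.png')[0:80,90:170];b=cv2.resize(b,(400,400),interpolation=cv2.INTER_CUBIC)
cv2.imwrite('pics/e.png',np.hstack([a,b]))
E
```

```text
(no output)
```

View pics/e.png

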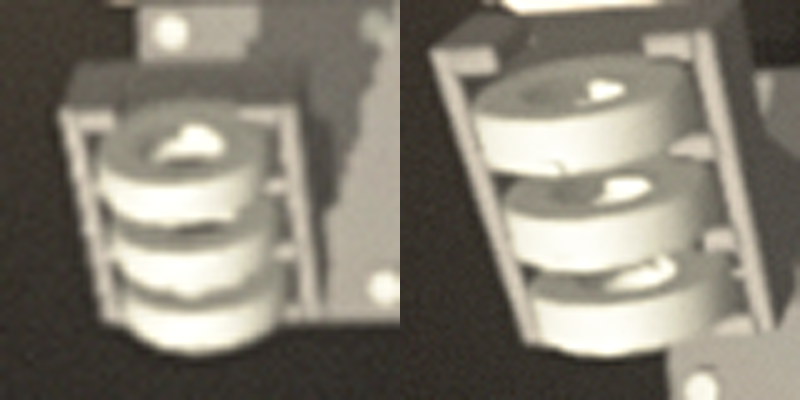

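```bash
python3 - <<'E'
from h import *
np.set_printoptions(precision=4,suppress=True)
s1,s2=load('wrist1'),load('wrist2')
A=lambda p:(np.array(p,float)+.5)/(400/60)-.5+[165,80]
B=lambda p:(np.array(p,float)-[400,0]+.5)/5-.5+[90,0]
# face3, face2 centre ; rim lowest points of walls 3,2,1
a=A([[185,143],[192,207],[183,225],[190,291],[200,353], [66,108],[292,106],[108,320],[312,318]])
b=B([[580,92],[607,190],[565,178],[592,272],[615,355], [438,52],[702,32],[533,342],[768,325]])
print(tri(s1,a,s2,b)); print(ray(s1,a[:1]),ray(s2,b[:1]))
# wall tops: end corners on known geometry
E
```

```text
[[0.4586 0.2742 0.1269 0.0005]
 [0.4572 0.2626 0.1156 0.0003]
 [0.4597 0.2602 0.1378 0.0005]
 [0.4591 0.2483 0.1299 0.0002]
 [0.4597 0.2367 0.1253 0.0006]
 [0.4375 0.2806 0.1275 0.0002]
 [0.4788 0.2806 0.1311 0.0005]
 [0.4379 0.2411 0.1047 0.0007]
 [0.479  0.242  0.1099 0.0014]]
(array([0.5326, 0.2753, 0.5042]), array([[-0.192 , -0.0024, -0.9814]])) (array([0.5531, 0.2139, 0.3678]), array([[-0.3565,  0.2265, -0.9064]]))
```

```bash
python3 - <<'E'
from h import *
np.set_printoptions(precision=4,suppress=True)
s=load('side0')
for z in (0,.2,.4): print(z,onz(s,[[200,104],[200,20],[200,112],[200,150]],z)[:,:2].ravel())
s=load('wrist1')
for z in (0,.2,.4): print(z,onz(s,np.array([[705,100],[672,390],[660,405]])*.64,z)[:,:2].ravel())
E
python3 - <<'E'
import cv2
a=cv2.imread('pics/scene0.png')[60:240,200:440]
cv2.imwrite('pics/f.png',cv2.resize(a,(800,600),interpolation=cv2.INTER_CUBIC))
E
```

```text
0 [0.8641 0.2725 1.2132 0.2797 0.8343 0.2719 0.6996 0.2692]
0.2 [0.7163 0.2461 1.0082 0.2521 0.6913 0.2456 0.5787 0.2434]
0.4 [0.5684 0.2197 0.8031 0.2246 0.5484 0.2193 0.4579 0.2175]
0 [ 0.8513  0.3388  0.8708  0.0076  0.8592 -0.0128]
0.2 [0.7249 0.3136 0.7367 0.1138 0.7297 0.1015]
0.4 [0.5985 0.2884 0.6025 0.22   0.6001 0.2158]
```

View pics/f.png

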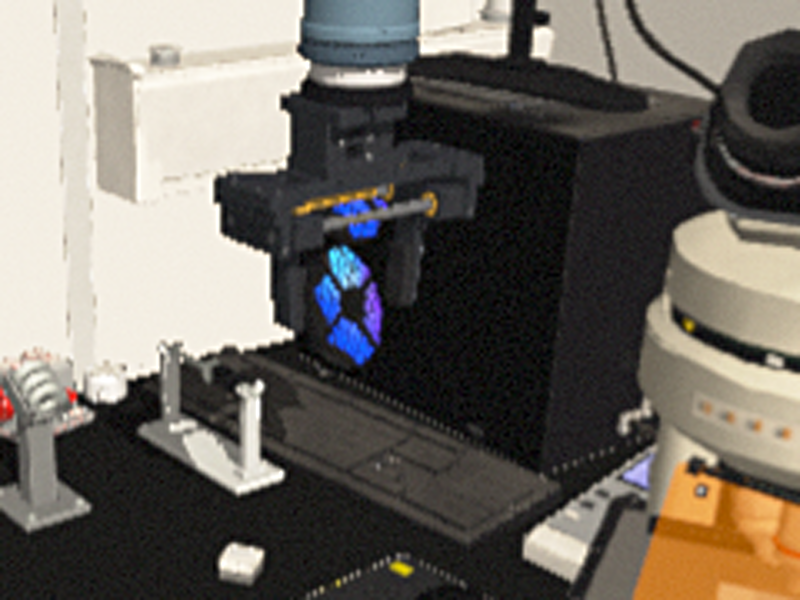

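Call:
drive_tool(
  commands=[
    [[0.025, 0.023, 0.013, 0, 1], [0.025, 0.023, 0.013, 0, 1], [0.025, 0.022, 0.013, 0, 1], [0.025, 0.022, 0.014, 0, 1], [0, 0, 0, -2.2, 1], [0, 0, 0, 0, 1]],
  ],
)

```text
time: 2.35
eef_pos: [0.6436, 0.2397, 0.1707]
orientation: [[-0.041, 0.999, 0.001], [0.999, 0.041, 0.0], [0.0, 0.001, -1.0]]
wrist_force: [0.7, 0.3, -0.3]
gripper_width: 0.088
```

```bash
python3 - <<'E'
from h import *
np.set_printoptions(precision=4,suppress=True)
s=snap('wrist','wrist3'); o=get_obs();print(o['eef_pos'],o['orientation'])
cv2.imwrite('pics/w3.png',cv2.resize(cv2.imread('pics/wrist3.png'),(800,600)))
E
```

```text
[0.6436 0.2391 0.1713] [[-0.039   0.9992  0.0022]
 [ 0.9992  0.039   0.0004]
 [ 0.0003  0.0022 -1.    ]]
```

View pics/w3.png

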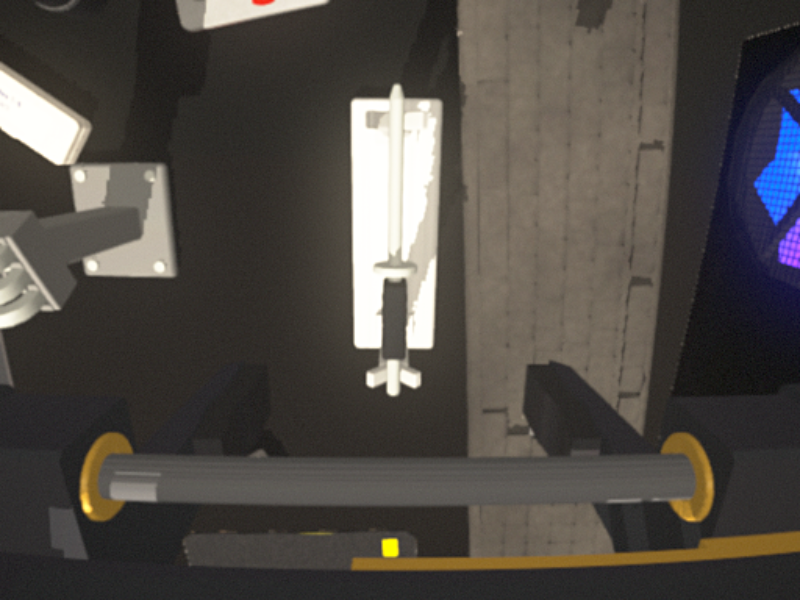

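```bash
python3 - <<'E'
from h import *
np.set_printoptions(precision=4,suppress=True)
s=load('wrist3')
print(onz(s,np.array([[397,87],[395.5,268],[393,393]])*.64,.09)); print(onz(s,np.array([[395,280],[394.5,360],[394,320]])*.64,.099)); print(s['tvec'],get_obs()['eef_pos'])
E
```

```text
[[0.6395 0.3467 0.09  ]
 [0.6423 0.2639 0.09  ]
 [0.6439 0.1957 0.09  ]]
[[0.6422 0.2602 0.099 ]
 [0.6437 0.2189 0.099 ]
 [0.6426 0.2401 0.099 ]]
[-0.6533  0.1832  0.3869] [0.6436 0.2391 0.1713]
```

Call:
drive_tool(
  commands=[
    [[0, 0, 0.03, 0, 1], [0, 0, 0.03, 0, 1], [0, 0, 0.03, 0, 1], [0, 0, 0.009, 0, 1], [0, 0, 0, 0, 0.5], [0, 0, 0, 0, 0], [0, 0, 0, 0, 0], [0, 0, 0, 0, 0]],
  ],
  grip_force=20,
)

```text
time: 3.2
eef_pos: [0.6442, 0.2382, 0.0728]
orientation: [[-0.038, 0.999, 0.003], [0.999, 0.038, 0.001], [0.0, 0.003, -1.0]]
wrist_force: [0.1, -0.3, 0.4]
gripper_width: 0.0581
```

Call:
drive_tool(
  commands=[
    [[0, 0, 0, 0, 0], [0, 0, 0, 0, 0]],
  ],
  grip_force=30,
)

```text
time: 3.4
eef_pos: [0.6433, 0.2381, 0.0713]
orientation: [[-0.038, 0.999, 0.001], [0.999, 0.038, 0.0], [0.0, 0.001, -1.0]]
wrist_force: [-0.2, -0.5, -0.7]
gripper_width: 0.0423
```

```bash
python3 - <<'E'
from h import *
s=snap('wrist','wrist4');snap('scene','scene4');snap('side','side4');print(get_obs()['gripper_width'],get_obs()['eef_pos'])
a=cv2.resize(cv2.imread('pics/scene4.png')[100:220,180:380],(800,480),interpolation=cv2.INTER_CUBIC);cv2.imwrite('pics/g.png',a)
E
```

```text
0.030464818437357266 [0.6430206  0.23803402 0.07076458]
```

View pics/g.png

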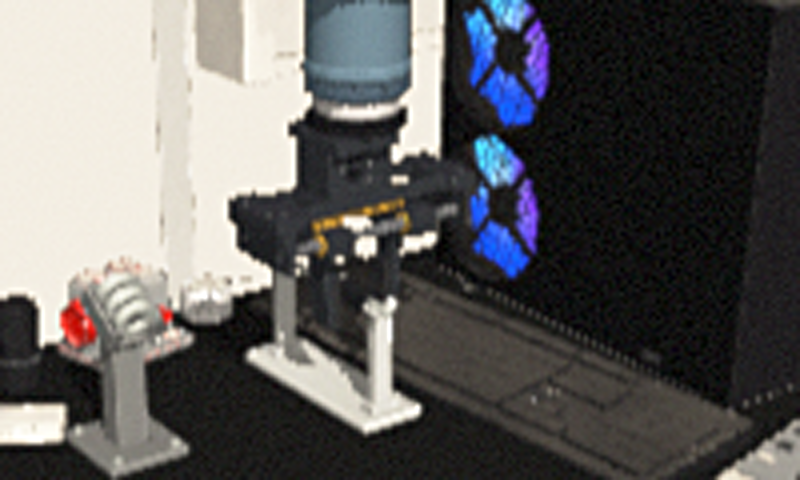

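View pics/wrist4.png

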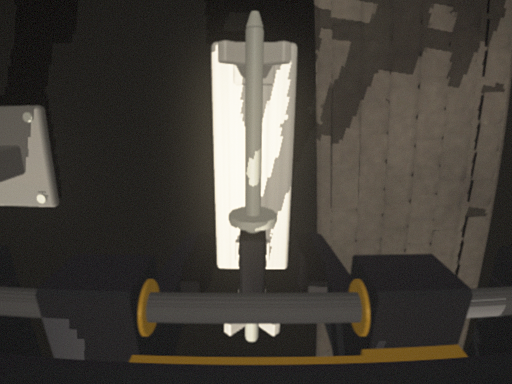

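Call:
drive_tool(
  commands=[
    [[0, 0, 0, 0, 0], [0, 0, 0, 0, 0], [0, 0, 0, 0, 0], [0, 0, 0, 0, 0], [0, 0, 0, 0, 0]],
  ],
  grip_force=30,
)

```text
time: 4.05
eef_pos: [0.6429, 0.238, 0.0707]
orientation: [[-0.038, 0.999, -0.0], [0.999, 0.038, -0.0], [-0.0, -0.0, -1.0]]
wrist_force: [-0.9, 0.2, 0.5]
gripper_width: 0.0115
```

Call:
drive_tool(
  commands=[
    [[0, 0, -0.01, 0, 0], [0, 0, -0.015, 0, 0], [0, 0, -0.015, 0, 0], [0, 0, 0, 0, 0], [0, 0, 0, 0, 0], [0.015, 0, 0, 0, 0], [0.015, 0, 0, 0, 0], [0, 0, 0, 0, 0]],
  ],
)

```text
time: 4.85
eef_pos: [0.6409, 0.2707, 0.11]
orientation: [[-0.041, 0.999, -0.001], [0.999, 0.041, 0.001], [0.001, -0.001, -1.0]]
wrist_force: [0.2, 0.6, -1.3]
gripper_width: 0.0113
```

```bash
python3 - <<'E'
from h import *
s=snap('wrist','wrist5');print(get_obs()['gripper_width'],get_obs()['eef_pos'])
E
```

```text
0.011502393931001598 [0.64110959 0.26970866 0.10997391]
```

View pics/wrist5.png

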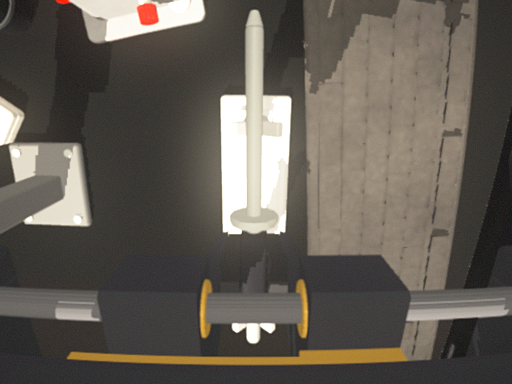

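Call:
drive_tool(
  commands=[
    [[0, 0, 0.015, 0, 0], [0, 0, 0.015, 0, 0], [0, 0, 0.005, 0, 0], [0, 0, 0, 0, 0]],
  ],
)

```text
time: 5.3
eef_pos: [0.6407, 0.2673, 0.0734]
orientation: [[-0.038, 0.999, -0.003], [0.999, 0.038, -0.001], [-0.001, -0.003, -1.0]]
wrist_force: [0.4, 0.6, -0.1]
gripper_width: 0.0114
```

Call:
drive_tool(
  commands=[
    [[0, 0, 0, 0, 0], [0, 0, 0.004, 0, 0], [0, 0, 0.004, 0, 0], [0, 0, 0.004, 0, 0], [0, 0, 0.004, 0, 0], [0, 0, 0, 0, 0]],
  ],
  grip_force=5,
)

```text
time: 5.9
eef_pos: [0.6416, 0.2679, 0.059]
orientation: [[-0.038, 0.999, -0.001], [0.999, 0.038, -0.0], [-0.0, -0.001, -1.0]]
wrist_force: [1.5, 0.4, -0.9]
gripper_width: 0.012
```

```bash
python3 - <<'E'
from h import *
s=snap('wrist','wrist6');o=get_obs();print(o['gripper_width'],o['eef_pos'],o['wrist_force'])
E
```

```text
0.011827358222678937 [0.64177788 0.26788805 0.05936284] [ 0.8084882  -0.05866622 -0.98546983]
```

View pics/wrist6.png

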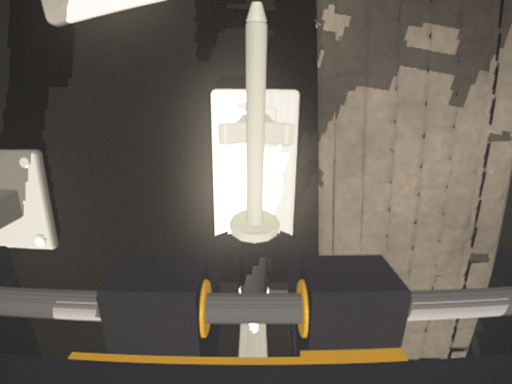

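Call:
drive_tool(
  commands=[
    [[0, 0, 0.005, 0, 0], [0, 0, 0.005, 0, 0], [0, 0, 0.005, 0, 0], [0, 0, 0.005, 0, 0], [0, 0, 0.005, 0, 0], [0, 0, 0.001, 0, 0], [0, 0, 0, 0, 0]],
  ],
)

```text
time: 6.65
eef_pos: [0.6416, 0.2678, 0.0332]
orientation: [[-0.038, 0.999, -0.001], [0.999, 0.038, -0.0], [-0.0, -0.001, -1.0]]
wrist_force: [0.4, -1.2, -0.7]
gripper_width: 0.0118
```

Call:
drive_tool(
  commands=[
    [[0, 0, 0, 0, 0], [0, 0, 0, 0, 0], [0, 0, 0, 0, 0]],
  ],
  grip_force=50,
)

```text
time: 6.95
eef_pos: [0.6419, 0.268, 0.0339]
orientation: [[-0.038, 0.999, 0.0], [0.999, 0.038, 0.0], [0.0, 0.0, -1.0]]
wrist_force: [0.2, 0.1, -0.1]
gripper_width: 0.0111
```

Call:
drive_tool(
  commands=[
    [[0, 0, -0.02, 0, 0], [0, 0, -0.04, 0, 0], [0, 0, -0.04, 0, 0], [0, 0, -0.04, 0, 0], [0, 0, -0.04, 0, 0], [0, 0, 0, 0, 0], [0, 0, 0, 0, 0]],
  ],
)

```text
time: 7.65
eef_pos: [0.6424, 0.2682, 0.2152]
orientation: [[-0.038, 0.999, 0.003], [0.999, 0.038, 0.001], [0.001, 0.003, -1.0]]
wrist_force: [-0.5, 0.1, -1.5]
gripper_width: 0.0111
```

```bash
python3 - <<'E'
from h import *
s=snap('wrist','wrist7');snap('scene','scene7');snap('side','side7');o=get_obs();print(o['gripper_width'],o['eef_pos'],o['wrist_force'])
a=cv2.resize(cv2.imread('pics/scene7.png')[60:210,180:380],(800,600),interpolation=cv2.INTER_CUBIC);cv2.imwrite('pics/g7.png',a)
E
```

```text
0.011197584918033613 [0.64064471 0.26767842 0.21124718] [-1.06946109  0.19682239 -1.50894444]
```

View pics/wrist7.png

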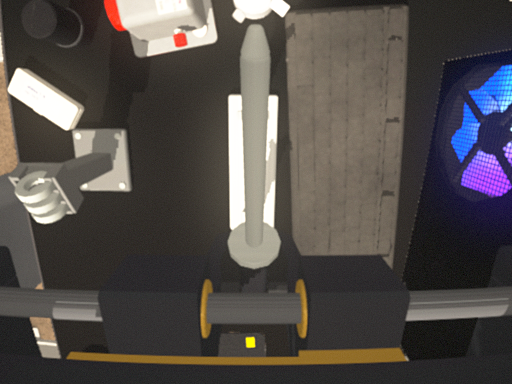

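View pics/g7.png

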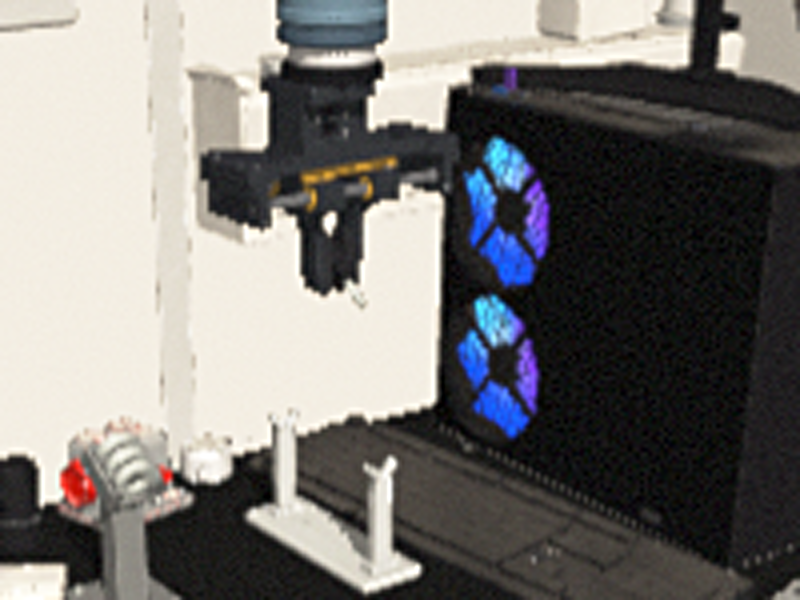

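```bash
cat >> h.py <<'E'
def tilt(nm,eef,yaw,tip,col):
    s=load(nm);u=np.array([np.cos(np.deg2rad(yaw)),np.sin(np.deg2rad(yaw)),0]);g=np.array(eef)+[0,0,.019]
    for L,px in((.110,tip),(.028,col)):
        th=np.deg2rad(np.arange(-10,50,.5));P=g+L*(np.cos(th)[:,None]*u+np.sin(th)[:,None]*[0,0,1])
        p=proj(s,P);i=np.argmin(np.abs(p[:,1]-px[1]));print('tilt',np.rad2deg(th[i]),p[i],px)
E
python3 - <<'E'
from h import *
tilt('wrist7',[.6416,.2678,.213],92.2,(256,27),(254,242))
tilt('wrist5',[.6416,.2678,.111],92.2,(255,12),(254,217))
E
```

```text
tilt -9.0 [252.2135265   27.32804201] (256, 27)
tilt 38.5 [251.83144032 242.20601693] (254, 242)
tilt 5.5 [256.33491945  12.2060402 ] (255, 12)
tilt -10.0 [254.89409213 217.78494088] (254, 217)
```

```bash
python3 - <<'E'
from h import *
np.set_printoptions(precision=1,suppress=True)
for nm,e in(('wrist5',[.6416,.2678,.111]),('wrist7',[.6416,.2678,.213])):
    s=load(nm);u=np.array([-.0384,.9993,0]);g=np.array(e)+[0,0,.019]
    for t in (-2,0,2,24,27,30,33,36):
        a=np.deg2rad(t);d=np.cos(a)*u+np.sin(a)*np.array([0,0,1]);q=-np.sin(a)*u+np.cos(a)*np.array([0,0,1])
        print(nm,t,proj(s,[g+.11*d, g+.104*d, g+.028*d+.011*q,g+.028*d-.011*q]).ravel())
a=cv2.imread('pics/wrist7.png')[:,200:310];cv2.imwrite('pics/h7.png',cv2.resize(a[0:280],(440,600) if 0 else None,fx=2.1,fy=2.1,interpolation=cv2.INTER_CUBIC))
E
```

```text
wrist5 -2 [256.1  21.2 256.   37.4 255.  229.3 254.9 212.3]
wrist5 0 [256.1  18.5 256.   35.3 255.  231.1 254.9 212.2]
wrist5 2 [256.2  16.  256.1  33.5 255.  233.  254.9 212.2]
wrist5 24 [257.1  12.9 256.9  38.8 255.  258.6 255.  217.8]
wrist5 27 [257.2  18.3 257.   45.2 255.  262.6 255.  219.4]
wrist5 30 [257.4  25.9 257.1  53.6 254.9 266.7 255.  221.1]
wrist5 33 [257.6  36.2 257.2  64.5 254.9 270.9 255.  223.1]
wrist5 36 [257.7  49.7 257.3  78.  254.9 275.1 255.  225.3]
wrist7 -2 [252.1  16.2 252.1  32.  251.9 220.5 252.  205. ]
wrist7 0 [252.1  13.4 252.1  29.9 251.9 222.2 252.  204.9]
wrist7 2 [252.1  10.8 252.1  27.9 251.9 224.  252.  204.8]
wrist7 24 [251.6   5.3 251.6  30.6 251.8 248.6 252.  209.7]
wrist7 27 [251.5  10.  251.6  36.3 251.8 252.5 251.9 211.1]
wrist7 30 [251.4  16.8 251.5  43.9 251.8 256.5 251.9 212.8]
wrist7 33 [251.3  26.  251.4  53.8 251.8 260.6 251.9 214.7]
wrist7 36 [251.2  38.2 251.3  66.1 251.8 264.7 251.9 216.7]
```

View pics/h7.png

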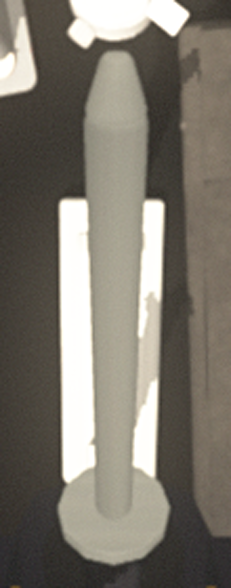

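```bash
python3 - <<'E'
from h import *
np.set_printoptions(precision=4,suppress=True)
c={'wrist1':[.533,.198,.359],'wrist2':[.553,.138,.223],'wrist3':[.643,.238,.170],'wrist4':[.643,.238,.071],'wrist5':[.6419,.268,.111],'wrist6':[.6419,.268,.060],'wrist7':[.6419,.268,.214]}
for k,e in c.items():
    s=load(k);R,_=cv2.Rodrigues(s['rvec']);o=-R.T@s['tvec'].ravel()
    y=90 if k in('wrist1','wrist2') else 92.2
    Rt=np.array([[np.cos(np.deg2rad(y)),np.sin(np.deg2rad(y)),0],[np.sin(np.deg2rad(y)),-np.cos(np.deg2rad(y)),0],[0,0,-1]])
    print(k,Rt.T@(o-e),cv2.Rodrigues(R@Rt)[0].ravel())
E
```

```text
wrist1 [ 0.0773 -0.0004 -0.1452] [ 0.2346  0.2344 -1.5543]
wrist2 [ 0.0759  0.0001 -0.1448] [ 0.2315  0.2368 -1.558 ]
wrist3 [ 0.0785  0.0002 -0.1463] [ 0.2349  0.233  -1.5539]
wrist4 [ 0.0769  0.0001 -0.1459] [ 0.2343  0.234  -1.5562]
wrist5 [ 0.0795 -0.0009 -0.1446] [ 0.2327  0.2345 -1.5535]
wrist6 [ 0.0768 -0.0003 -0.1446] [ 0.2334  0.2352 -1.556 ]
wrist7 [ 0.0769  0.0001 -0.1469] [ 0.2355  0.2321 -1.5564]
```

```bash
python3 - <<'E'
from h import *
from scipy.optimize import least_squares
np.set_printoptions(precision=3,suppress=True)
rv=np.array([.2338,.2343,-1.5554]);Rc=cv2.Rodrigues(rv)[0];c=np.array([.0772,0,-.1455]);t=-Rc@c
s=load('wrist7');K,D=s['K'],s['distortion']
def pr(P): return cv2.projectPoints(np.array(P,float).reshape(-1,3),rv,t,K,D)[0].reshape(-1,2)
def pts(dx,dz,th):  # tool frame: x fwd, z down; grip at z=-.019
    a=np.deg2rad(th);d=np.array([np.cos(a),0,-np.sin(a)]);q=np.array([-np.sin(a),0,-np.cos(a)]);g=np.array([dx,0,-.019-dz])
    yy=np.array([0,1,0])
    return [g+.11*d+.0015*q, g+.104*d+.0035*yy,g+.104*d-.0035*yy, g+.026*d+.011*yy,g+.026*d-.011*yy, g+.028*d+.011*q, g+.024*d-.011*q]
for z in (0,3,25,30): print(z,pr(pts(0,0,z)).ravel())
E
python3 - <<'E'
import cv2
a=cv2.imread('pics/wrist5.png')[0:250,200:310];b=cv2.imread('pics/wrist7.png')[0:250:,200:310]
import numpy as np
cv2.imwrite('pics/h5.png',cv2.resize(np.hstack([a,b,cv2.imread('pics/wrist7.png')[30:280:,200:310]]),None,fx=2.4,fy=2.4,interpolation=cv2.INTER_CUBIC))
E
```

```text
0 [253.97   10.646 263.074  28.613 244.769  28.563 277.881 219.026 228.933
 218.894 253.392 224.495 253.42  214.282]
3 [253.98    6.803 263.511  25.673 244.348  25.62  278.111 220.25  228.696
 220.117 253.385 227.278 253.42  214.183]
25 [253.985   5.087 267.924  30.486 239.908  30.409 279.713 234.345 227.018
 234.204 253.316 252.848 253.409 218.289]
30 [253.955  16.272 269.288  42.349 238.481  42.265 280.034 238.732 226.674
 238.589 253.297 259.615 253.403 220.483]
```

View pics/h5.png

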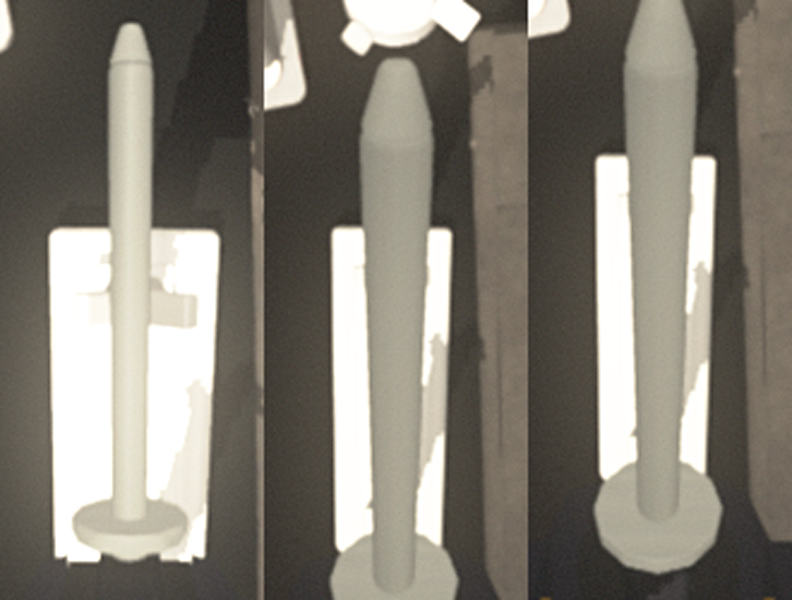

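```bash
cat > fit.py <<'E'
from h import *
from scipy.optimize import least_squares
np.set_printoptions(precision=3,suppress=True)
rv=np.array([.2338,.2343,-1.5554]);Rc=cv2.Rodrigues(rv)[0];c=np.array([.0772,0,-.1455]);t=-Rc@c
s=load('wrist7');K,D=s['K'],s['distortion']
def pr(P): return cv2.projectPoints(np.array(P,float).reshape(-1,3),rv,t,K,D)[0].reshape(-1,2)
def pts(dx,dz,th):
    a=np.deg2rad(th);d=np.array([np.cos(a),0,-np.sin(a)]);q=np.array([-np.sin(a),0,-np.cos(a)]);g=np.array([dx,0,-.019-dz]);yy=np.array([0,1,0])
    ph=np.linspace(0,2*np.pi,24,endpoint=False)
    ring=lambda x,r:[g+x*d+r*(np.cos(p)*q+np.sin(p)*yy) for p in ph]
    return ring(.11,.0015),ring(.104,.0035),ring(.024,.011)+ring(.028,.011)
def feat(x):
    T,S,C=[pr(p) for p in pts(x[0]/1e3,x[1]/1e3,x[2])]
    return np.array([T[:,1].min(),S[:,1].mean(),np.ptp(S[:,0]),C[:,1].min(),C[:,1].max(),np.ptp(C[:,0])])
def fit(obs,w=(1,.5,1,1,1,1)):
    r=least_squares(lambda x:(feat(x)-obs)*w,[0,0,20]);print('dx dz mm, tilt',r.x,'res',r.fun,feat(r.x))
    return r.x
if __name__=='__main__':
    print(feat([0,0,30]))
    fit([10,27,18,207.5,232.5,47.5])
    fit([24.6,57,29.6,221,268,53])
E
python3 fit.py
```

```text
[ 12.066  42.4    30.807 214.798 264.85   54.005]
dx dz mm, tilt [ 0.371  1.08  -1.033] res [ 0.24   0.518  0.196 -0.899  0.266  1.91 ] [ 10.24   28.036  18.196 206.601 232.766  49.41 ]
dx dz mm, tilt [-3.176 -1.052 28.747] res [ 0.75  -1.545 -0.224 -1.06   0.988 -0.029] [ 25.35   53.909  29.376 219.94  268.988  52.971]
```

Call:
drive_tool(
  commands=[
    [[-0.015, 0, 0, 1.2, 0], [-0.03, -0.04, 0, 0, 0], [-0.03, -0.04, 0, 0, 0], [-0.03, -0.04, 0, 0, 0], [-0.02, -0.04, 0.02, 0, 0], [0, -0.023, 0.03, 0, 0], [0, 0, 0.03, 0, 0], [0, 0, 0.02, 0, 0]],
  ],
)

```text
time: 8.6
eef_pos: [0.459, 0.1387, 0.1113]
orientation: [[-0.016, 1.0, -0.003], [1.0, 0.016, -0.0], [-0.0, -0.003, -1.0]]
wrist_force: [-0.2, -0.1, 0.1]
gripper_width: 0.0108
```

Call:
drive_tool(
  commands=[
    [[0, 0, 0.014, 0, 0], [0, 0, 0, 0, 0], [0, 0, 0, 0, 0]],
  ],
)

```text
time: 8.9
eef_pos: [0.461, 0.1393, 0.0994]
orientation: [[-0.016, 1.0, -0.001], [1.0, 0.016, -0.0], [-0.0, -0.001, -1.0]]
wrist_force: [0.7, 0.6, -1.3]
gripper_width: 0.0112
```

```bash
python3 - <<'E'
from h import *
np.set_printoptions(precision=4,suppress=True)
s=snap('wrist','wrist8');snap('scene','scene8');snap('side','side8');o=get_obs();print(o['gripper_width'],o['eef_pos'],o['wrist_force'],o['orientation'][:,0])
a=cv2.resize(cv2.imread('pics/scene8.png')[120:270,130:330],(800,600),interpolation=cv2.INTER_CUBIC);cv2.imwrite('pics/g8.png',a)
E
```

```text
0.011570363240174509 [0.4621 0.1397 0.1006] [-0.7619 -0.2645 -0.3366] [-0.0171  0.9999 -0.    ]
```

View pics/wrist8.png

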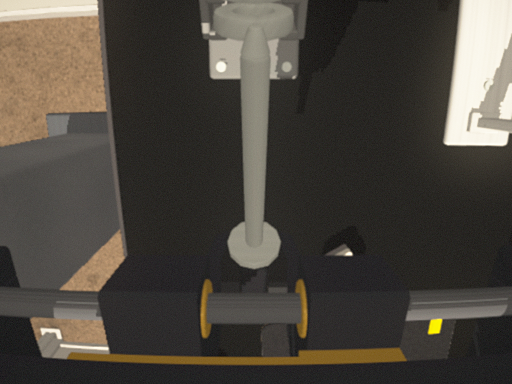

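View pics/g8.png

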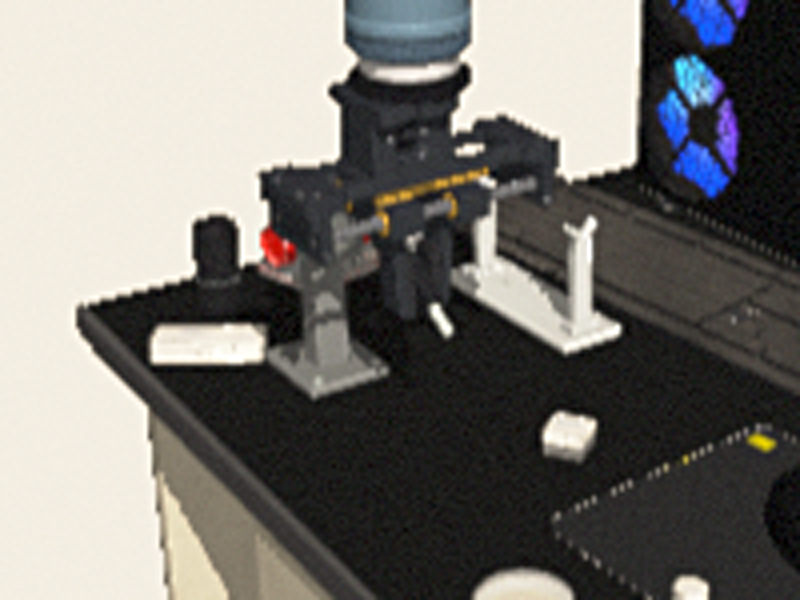

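View pics/side8.png

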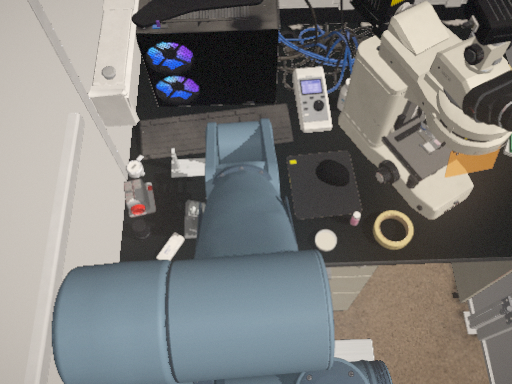

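```bash
python3 - <<'E'
from h import *
np.set_printoptions(precision=4,suppress=True)
print(onz(load('wrist1'),np.array([[402,343],[290,443]])*.64,.017))
E
```

```text
[[ 0.5396  0.0768  0.017 ]
 [ 0.4061 -0.0536  0.017 ]]
```

Call:
drive_tool(
  commands=[
    [[0, 0, 0.02, 0, 0], [0, 0, 0.02, 0, 0], [0, 0, 0.015, 0, 0], [0, 0, 0.012, 0, 0], [0, 0, 0, 0, 0], [0, 0, 0, 0, 0]],
  ],
)

```text
time: 9.65
eef_pos: [0.4618, 0.1399, 0.0332]
orientation: [[-0.017, 1.0, 0.0], [1.0, 0.017, -0.0], [-0.0, 0.0, -1.0]]
wrist_force: [0.0, -0.5, -0.3]
gripper_width: 0.011
```

```bash
python3 - <<'E'
from h import *
np.set_printoptions(precision=4,suppress=True)
s=snap('wrist','wrist9');snap('scene','scene9');o=get_obs();print(o['gripper_width'],o['eef_pos'],o['wrist_force'],o['orientation'][:,0])
a=cv2.resize(cv2.imread('pics/scene9.png')[160:230,170:270],(800,560),interpolation=cv2.INTER_CUBIC);cv2.imwrite('pics/g9.png',a)
a=cv2.resize(cv2.imread('pics/wrist9.png')[0:110,180:330],(800,587),interpolation=cv2.INTER_CUBIC);cv2.imwrite('pics/w9.png',a)
E
```

```text
0.011647374962319969 [0.4622 0.1399 0.0336] [ 1.1651 -0.0879 -0.7899] [-0.0175  0.9998  0.0001]
```

View pics/w9.png

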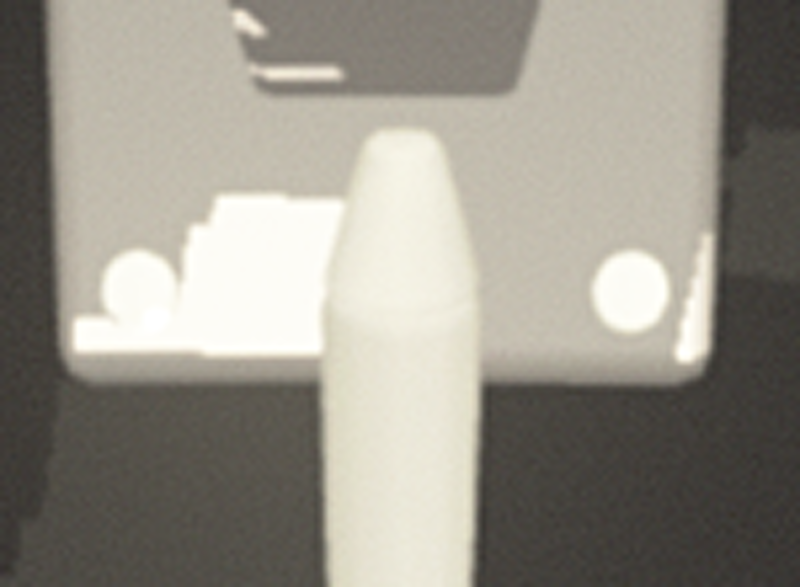

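View pics/g9.png

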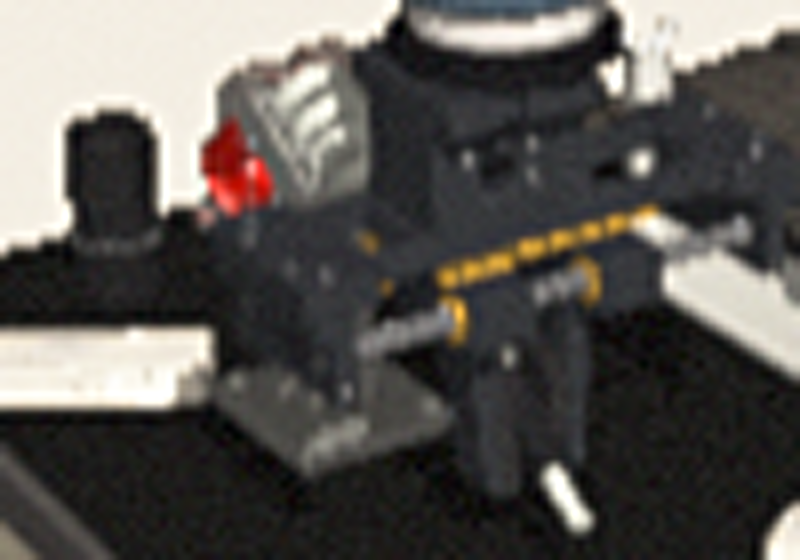

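```bash
python3 - <<'E'
from h import *
np.set_printoptions(precision=4,suppress=True)
s=load('wrist9');f=lambda p:(np.array(p,float))/5.3333+[180,0]
print('tip',onz(s,f([[403,130]]),.106),'screws',onz(s,f([[138,288],[630,290]]),.008),'base',onz(s,f([[66,380],[713,380]]),.008))
from fit import fit
E
python3 - <<'E'
import cv2
a=cv2.imread('pics/wrist9.png')[0:280,200:310];cv2.imwrite('pics/h9.png',cv2.resize(a,None,fx=2.1,fy=2.1,interpolation=cv2.INTER_CUBIC))
E
```

```text
tip [[0.4604 0.233  0.106 ]] screws [[0.4347 0.24   0.008 ]
 [0.4833 0.2408 0.008 ]] base [[0.4274 0.2313 0.008 ]
 [0.492  0.2325 0.008 ]]
```

View pics/h9.png

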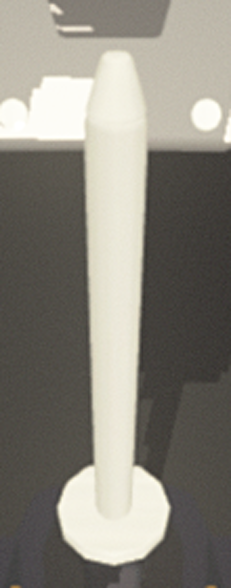

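Call:
drive_tool(
  commands=[
    [[0, -0.001, 0, 0, 0], [0.005, 0, -0.003, 0, 0], [0.005, 0, -0.003, 0, 0], [0.005, 0, -0.0027, 0, 0], [0.005, 0, -0.003, 0, 0], [0.005, 0, -0.003, 0, 0], [0, 0, 0, 0, 0]],
  ],
)

```text
time: 10.45
eef_pos: [0.4603, 0.1656, 0.048]
orientation: [[-0.018, 1.0, 0.001], [1.0, 0.018, 0.0], [0.0, 0.001, -1.0]]
wrist_force: [0.2, 0.0, -0.2]
gripper_width: 0.0109
```

```bash
python3 - <<'E'
from h import *
np.set_printoptions(precision=4,suppress=True)
s=snap('wrist','wrist10');o=get_obs();print(o['gripper_width'],o['eef_pos'],o['wrist_force'],o['orientation'][:,0])
a=cv2.resize(cv2.imread('pics/wrist10.png')[0:290,130:380],None,fx=2,fy=2,interpolation=cv2.INTER_CUBIC);cv2.imwrite('pics/w10.png',a)
E
```

```text
0.01108694641112 [0.4601 0.1652 0.0477] [ 0.7686 -0.6203 -0.911 ] [-0.0183  0.9998  0.    ]
```

View pics/w10.png

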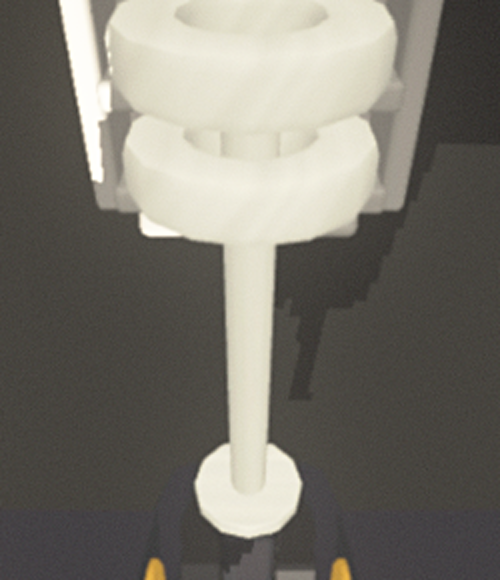

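Call:
drive_tool(
  commands=[
    [[0.005, 0, -0.003, 0, 0], [0.005, 0, -0.003, 0, 0], [0.005, 0, -0.0027, 0, 0], [0.005, 0, -0.003, 0, 0], [0.005, 0, -0.003, 0, 0], [0.003, 0, -0.0018, 0, 0], [0, 0, 0, 0, 0]],
  ],
)

```text
time: 11.2
eef_pos: [0.4596, 0.1933, 0.0642]
orientation: [[-0.018, 1.0, 0.001], [1.0, 0.018, 0.0], [0.0, 0.001, -1.0]]
wrist_force: [0.7, 1.0, -0.8]
gripper_width: 0.011
```

```bash
python3 - <<'E'
from h import *
np.set_printoptions(precision=4,suppress=True)
s=snap('wrist','wrist11');snap('scene','scene11');o=get_obs();print(o['gripper_width'],o['eef_pos'],o['wrist_force'],o['orientation'][:,0])
a=cv2.resize(cv2.imread('pics/wrist11.png')[0:290,130:380],None,fx=2,fy=2,interpolation=cv2.INTER_CUBIC);cv2.imwrite('pics/w11.png',a)
a=cv2.resize(cv2.imread('pics/scene11.png')[150:230,170:270],(750,600),interpolation=cv2.INTER_CUBIC);cv2.imwrite('pics/g11.png',a)
E
```

```text
0.010954726243467737 [0.4594 0.1928 0.0639] [ 0.8032  0.3767 -0.1658] [-0.0177  0.9998 -0.0001]
```

View pics/w11.png

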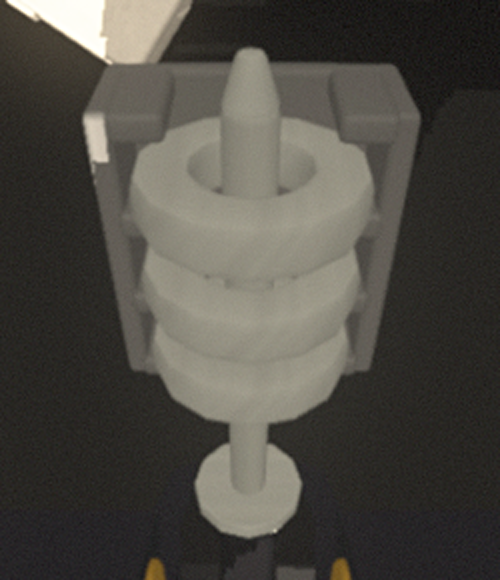

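View pics/g11.png

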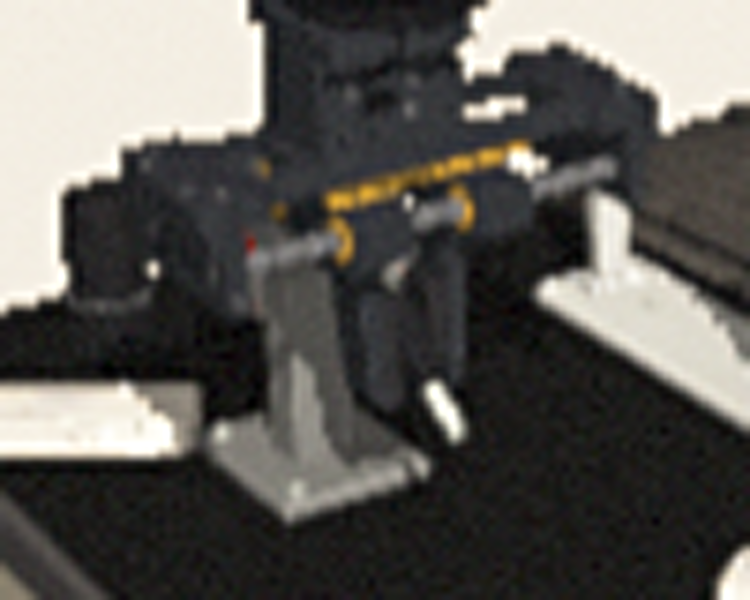

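Call:
drive_tool(
  commands=[
    [[-0.0015, 0, -0.0026, 0, 0], [-0.003, 0, -0.0052, 0, 0], [-0.003, 0, -0.0052, 0, 0], [-0.003, 0, -0.0052, 0, 0], [-0.003, 0, -0.0052, 0, 0], [0, 0, 0, 0, 0]],
  ],
  grip_force=60,
)

```text
time: 11.9
eef_pos: [0.4604, 0.1789, 0.0883]
orientation: [[-0.017, 1.0, 0.002], [1.0, 0.017, 0.0], [0.0, 0.002, -1.0]]
wrist_force: [0.5, -0.0, -0.7]
gripper_width: 0.0111
```

```bash
python3 - <<'E'
from h import *
np.set_printoptions(precision=4,suppress=True)
s=snap('wrist','wrist12');o=get_obs();print(o['gripper_width'],o['eef_pos'],o['wrist_force'])
a=cv2.resize(cv2.imread('pics/wrist12.png')[0:290,130:380],None,fx=2,fy=2,interpolation=cv2.INTER_CUBIC);cv2.imwrite('pics/w12.png',a)
E
```

```text
0.011053478927613374 [0.4602 0.1791 0.0879] [ 0.7704  0.0181 -3.186 ]
```

View pics/w12.png

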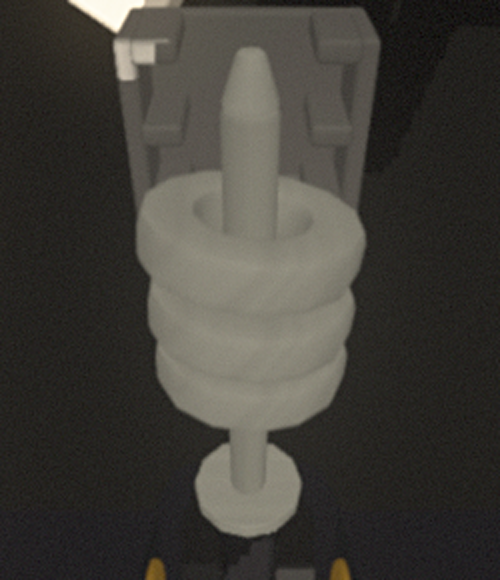

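Call:
drive_tool(
  commands=[
    [[-0.003, 0, -0.0052, 0, 0], [-0.003, 0, -0.0052, 0, 0], [-0.003, 0, -0.0052, 0, 0], [-0.003, 0, -0.0052, 0, 0], [-0.006, 0, -0.012, 0, 0], [-0.006, 0, -0.015, 0, 0], [0, 0, -0.015, 0, 0], [0, 0, 0, 0, 0]],
  ],
  grip_force=60,
)

```text
time: 12.75
eef_pos: [0.4619, 0.155, 0.1529]
orientation: [[-0.017, 1.0, 0.005], [1.0, 0.017, 0.0], [0.0, 0.005, -1.0]]
wrist_force: [-0.2, -0.4, -1.8]
gripper_width: 0.0109
```

Call:
drive_tool(
  commands=[
    [[0, 0, -0.02, 0, 0], [0, 0, -0.02, 0, 0], [0, 0, -0.02, 0, 0], [0, 0, 0, 0, 0], [0, 0, 0, 0, 0]],
  ],
)

```text
time: 13.25
eef_pos: [0.46, 0.1552, 0.2096]
orientation: [[-0.018, 1.0, 0.0], [1.0, 0.018, -0.0], [-0.0, 0.0, -1.0]]
wrist_force: [-0.7, 0.3, -2.5]
gripper_width: 0.0111
```

```bash
python3 - <<'E'
from h import *
np.set_printoptions(precision=4,suppress=True)
s=snap('wrist','wrist13');snap('scene','scene13');o=get_obs();print(o['gripper_width'],o['eef_pos'],o['wrist_force'])
a=cv2.resize(cv2.imread('pics/wrist13.png')[0:290,130:380],None,fx=2,fy=2,interpolation=cv2.INTER_CUBIC);cv2.imwrite('pics/w13.png',a)
E
```

```text
0.01116923166739108 [0.4592 0.1552 0.2086] [-0.4133 -1.2821 -1.5877]
```

View pics/w13.png

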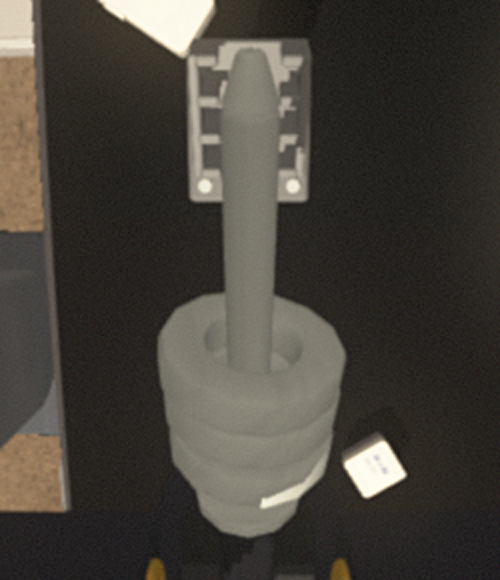

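View pics/scene13.png

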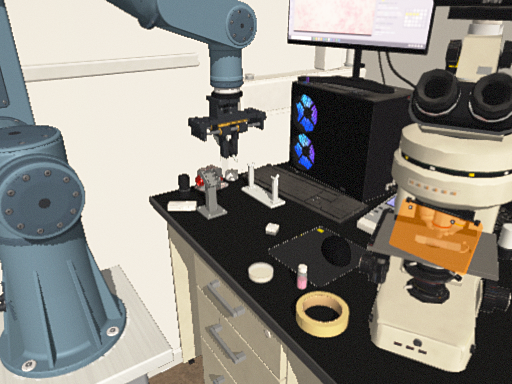

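Call:
drive_tool(
  commands=[
    [[0, 0, 0, -1.2, 0], [0.0122, 0.021, 0, 0, 0], [0.0122, 0.034, 0, 0, 0], [0.0122, 0.038, 0, 0, 0], [0.0122, 0.038, 0, 0, 0], [0.0122, 0.034, 0, 0, 0], [0.0124, 0.021, 0, 0, 0], [0, 0, 0, 0, 0]],
  ],
)

```text
time: 14.15
eef_pos: [0.6445, 0.2367, 0.2079]
orientation: [[-0.04, 0.999, -0.001], [0.999, 0.04, 0.0], [0.0, -0.001, -1.0]]
wrist_force: [-1.3, 1.0, -1.5]
gripper_width: 0.0111
```

```bash
python3 - <<'E'
from h import *
np.set_printoptions(precision=4,suppress=True)
s=snap('wrist','wrist14');o=get_obs();print(o['gripper_width'],o['eef_pos'],o['wrist_force'],o['orientation'][:,0])
E
```

```text
0.011255844953330062 [0.6432 0.2361 0.208 ] [-0.8153  0.2066 -1.1465] [-0.0397  0.9992 -0.0004]
```

View pics/wrist14.png

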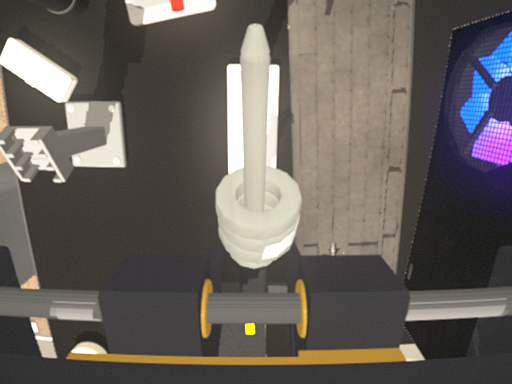

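Call:
drive_tool(
  commands=[
    [[0, 0, 0.02, 0, 0], [0, 0, 0.03, 0, 0], [0, 0, 0.03, 0, 0], [0, 0, 0.02, 0, 0], [0, 0, 0.012, 0, 0], [0, 0, 0, 0, 0], [0, 0, 0, 0, 0]],
  ],
)

```text
time: 14.9
eef_pos: [0.6433, 0.2357, 0.099]
orientation: [[-0.038, 0.999, 0.001], [0.999, 0.038, 0.0], [0.0, 0.001, -1.0]]
wrist_force: [0.4, 0.5, -1.2]
gripper_width: 0.0111
```

```bash
python3 - <<'E'
from h import *
np.set_printoptions(precision=4,suppress=True)
s=snap('wrist','wrist15');snap('scene','scene15');o=get_obs();print(o['gripper_width'],o['eef_pos'],o['wrist_force'],o['orientation'][:,0])
a=cv2.resize(cv2.imread('pics/scene15.png')[120:220,200:320],(720,600),interpolation=cv2.INTER_CUBIC);cv2.imwrite('pics/g15.png',a)
E
```

```text
0.011598794161360325 [0.6442 0.2359 0.1   ] [ 0.0649 -0.0005 -1.3665] [-0.0385  0.9993  0.0004]
```

View pics/wrist15.png

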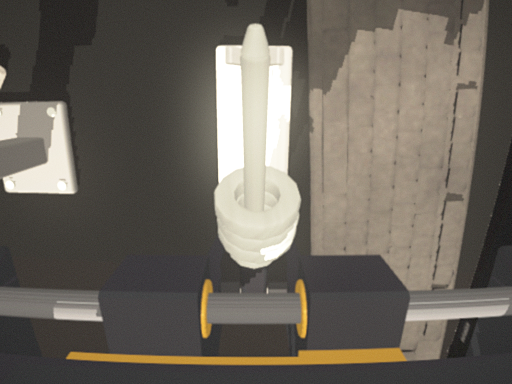

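View pics/g15.png

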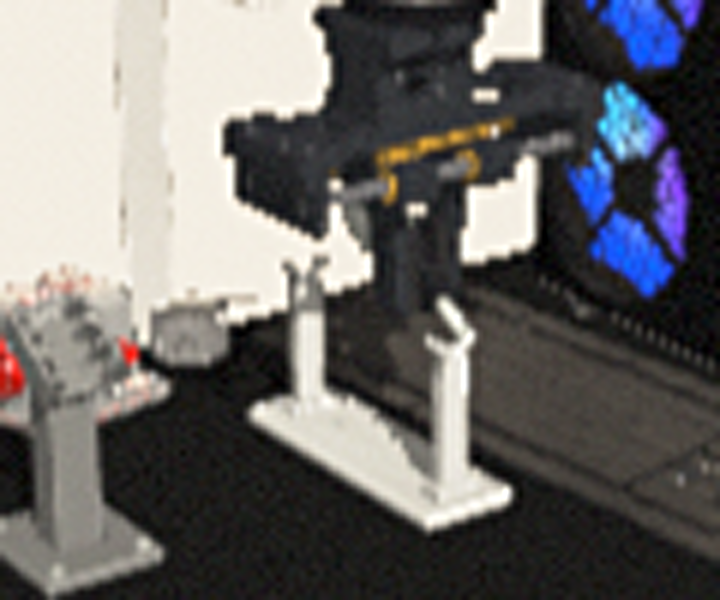

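Call:
drive_tool(
  commands=[
    [[0, 0, 0.003, 0, 0], [0, 0, 0.003, 0, 0], [0, 0, 0.003, 0, 0], [0, 0, 0.003, 0, 0], [0, 0, 0.003, 0, 0], [0, 0, 0, 0, 0]],
  ],
  grip_force=10,
)

```text
time: 15.6
eef_pos: [0.6427, 0.2357, 0.0823]
orientation: [[-0.038, 0.999, -0.001], [0.999, 0.038, -0.0], [-0.0, -0.001, -1.0]]
wrist_force: [-0.7, -0.4, -0.8]
gripper_width: 0.0118
```

```bash
python3 - <<'E'
from h import *
np.set_printoptions(precision=4,suppress=True)
s=snap('wrist','wrist16');snap('scene','scene16');o=get_obs();print(o['gripper_width'],o['eef_pos'],o['wrist_force'],o['orientation'][:,0])
a=cv2.resize(cv2.imread('pics/scene16.png')[120:220,200:320],(720,600),interpolation=cv2.INTER_CUBIC);cv2.imwrite('pics/g16.png',a)
E
```

```text
0.011446222522588579 [0.643  0.2357 0.0827] [-0.7361  0.0485 -0.7259] [-0.0384  0.9993 -0.0002]
```

View pics/wrist16.png

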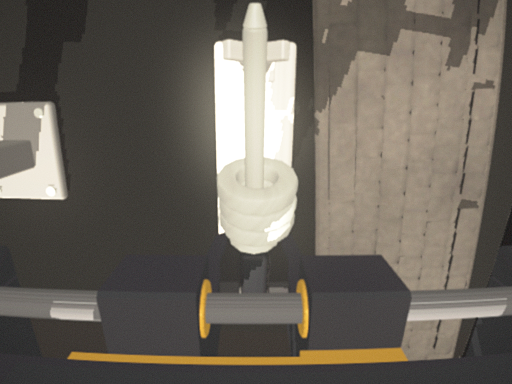

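View pics/g16.png

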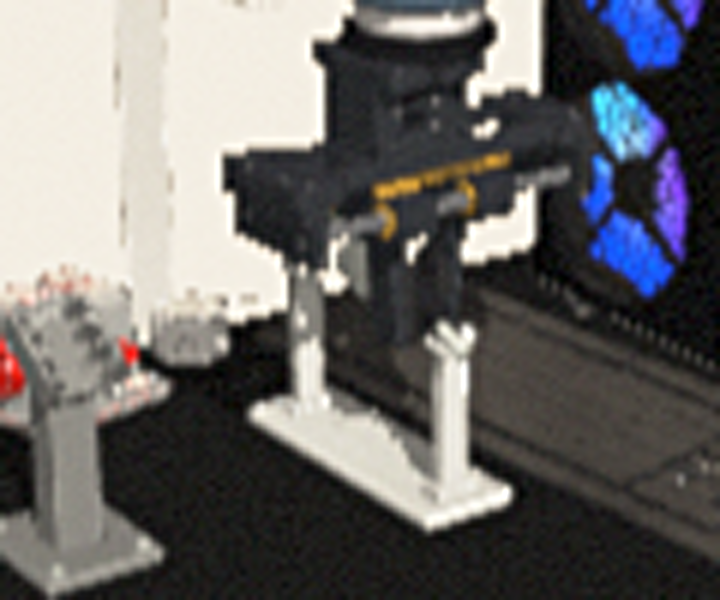

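Call:
drive_tool(
  commands=[
    [[0, 0, 0.003, 0, 0], [0, 0, 0.003, 0, 0], [0, 0, 0.002, 0, 0], [0, 0, 0.002, 0, 0], [0, 0, 0, 0, 0]],
  ],
  grip_force=8,
)

```text
time: 16.2
eef_pos: [0.643, 0.2357, 0.0726]
orientation: [[-0.038, 0.999, -0.001], [0.999, 0.038, -0.0], [-0.0, -0.001, -1.0]]
wrist_force: [-0.3, 0.2, -2.4]
gripper_width: 0.0121
```

```bash
python3 - <<'E'
from h import *
np.set_printoptions(precision=4,suppress=True)
s=snap('wrist','wrist17');o=get_obs();print(o['gripper_width'],o['eef_pos'],o['wrist_force'],o['orientation'][:,0])
E
```

```text
0.011633337087289718 [0.6431 0.2357 0.0728] [-0.3415  0.6369 -1.662 ] [-0.0384  0.9993 -0.0001]
```

View pics/wrist17.png

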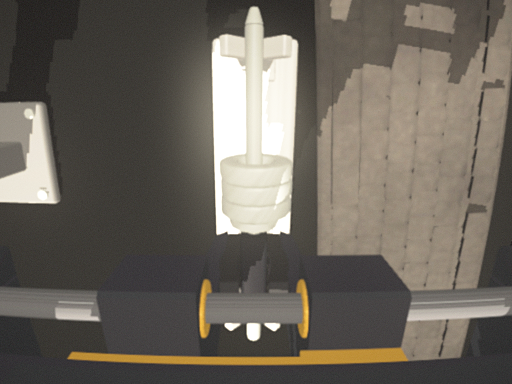

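Call:
drive_tool(
  commands=[
    [[0, 0, 0.001, 0, 0], [0, 0, 0.001, 0, 0], [0, 0, 0.001, 0, 0], [0, 0, 0, 0, 0]],
  ],
  grip_force=4,
)

```text
time: 16.65
eef_pos: [0.6436, 0.2358, 0.0711]
orientation: [[-0.038, 0.999, 0.001], [0.999, 0.038, 0.0], [0.0, 0.001, -1.0]]
wrist_force: [-2.5, -1.1, 4.0]
gripper_width: 0.0119
```

```bash
python3 - <<'E'
from h import *
np.set_printoptions(precision=4,suppress=True)
s=snap('wrist','wrist18');snap('scene','scene18');o=get_obs();print(o['gripper_width'],o['eef_pos'],o['wrist_force'])
a=[cv2.imread(f'pics/wrist{k}.png')[0:345,190:320] for k in (4,17,18)]
cv2.imwrite('pics/cmp.png',cv2.resize(np.hstack(a),None,fx=1.7,fy=1.7,interpolation=cv2.INTER_CUBIC))
E
```

```text
0.012037629465042216 [0.6435 0.2359 0.071 ] [-3.1853 -1.0548  5.4158]
```

View pics/cmp.png

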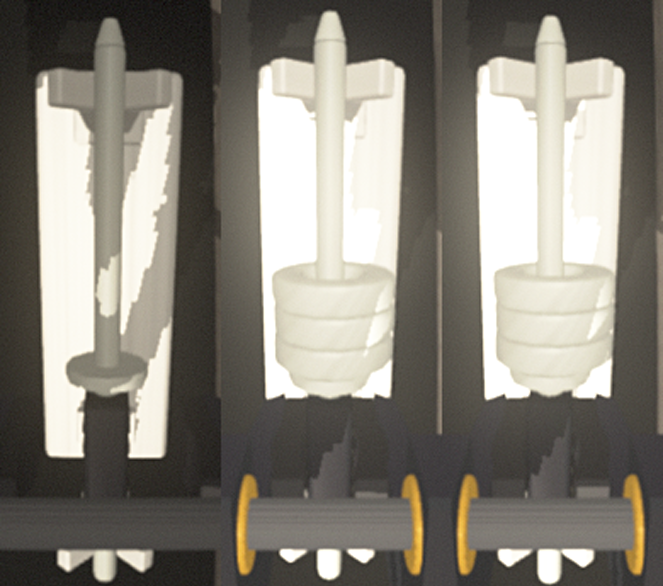

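Call:
drive_tool(
  commands=[
    [[0, 0, 0, 0, 0.2], [0, 0, 0, 0, 0.3], [0, 0, 0, 0, 0.4], [0, 0, 0, 0, 0.5], [0, 0, 0, 0, 0.5], [0, 0, 0, 0, 0.5]],
  ],
)

```text
time: 17.35
eef_pos: [0.6431, 0.2358, 0.07]
orientation: [[-0.038, 0.999, -0.0], [0.999, 0.038, 0.0], [0.0, -0.0, -1.0]]
wrist_force: [-0.3, 0.1, -0.0]
gripper_width: 0.0441
```

```bash
python3 - <<'E'
from h import *
np.set_printoptions(precision=4,suppress=True)
s=snap('wrist','wrist19');o=get_obs();print(o['gripper_width'],o['eef_pos'],o['wrist_force'])
E
```

```text
0.04393101576639889 [0.6431 0.2358 0.07  ] [-0.197   0.3643 -0.2591]
```

View pics/wrist19.png

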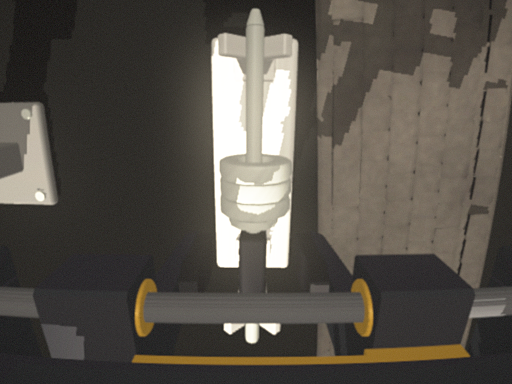

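The rod lies in both notches with the three rings on it. I'll retreat straight up and check from above.

Call:
drive_tool(
  commands=[
    [[0, 0, -0.02, 0, 0.5], [0, 0, -0.03, 0, 0.5], [0, 0, -0.03, 0, 0.5], [0, 0, -0.03, 0, 0.5], [0, 0, -0.02, 0, 0.5], [0, 0, 0, 0, 0.5], [0, 0, 0, 0, 0.5]],
  ],
)

```text
time: 18.1
eef_pos: [0.643, 0.2358, 0.1997]
orientation: [[-0.038, 0.999, 0.0], [0.999, 0.038, 0.0], [0.0, 0.0, -1.0]]
wrist_force: [-0.1, 0.0, -0.5]
gripper_width: 0.0437
```

```bash
python3 - <<'E'
from h import *
np.set_printoptions(precision=4,suppress=True)
s=snap('wrist','wrist20');snap('scene','scene20');o=get_obs();print(o['gripper_width'],o['eef_pos'],o['wrist_force'])
a=cv2.imread('pics/wrist20.png')[20:290,170:370];cv2.imwrite('pics/w20.png',cv2.resize(a,None,fx=2.2,fy=2.2,interpolation=cv2.INTER_CUBIC))
a=cv2.resize(cv2.imread('pics/scene20.png')[130:230,170:330],(800,500),interpolation=cv2.INTER_CUBIC);cv2.imwrite('pics/g20.png',a)
E
```

```text
0.04397559408166484 [0.6421 0.2356 0.1979] [ 0.7843 -0.1714  0.8247]
```

View pics/w20.png

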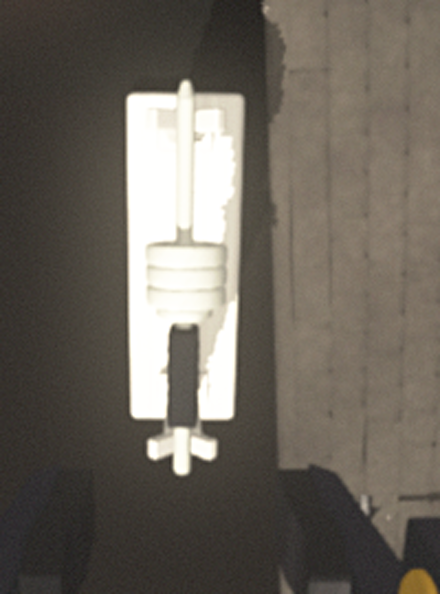

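View pics/g20.png

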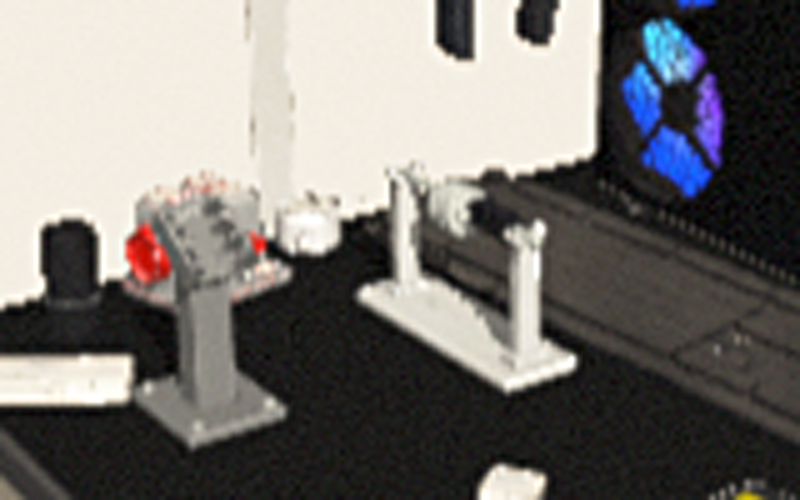

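```bash
python3 - <<'E'
from h import *
np.set_printoptions(precision=4,suppress=True)
s=load('wrist20');f=lambda p:np.array(p,float)/2.2+[170,20]
P=onz(s,f([[186,82],[181,474]]),.09);C=np.array([.6415,.2695,.09]);u=np.array([-.0384,.9993]);n=np.array([.9993,.0384])
for p in P: print(p,'along',(p-C)[:2]@u,'across',(p-C)[:2]@n)
print('stand base',onz(s,f([[128,94],[133,418],[234,418]]),.008))
# bystanders before/after in scene view
a,b=cv2.imread('pics/scene0.png').astype(int),cv2.imread('pics/scene20.png').astype(int)
d=(np.abs(a-b).max(2)>60).astype(np.uint8)
n_,l,st,ce=cv2.connectedComponentsWithStats(d)
print([tuple(x) for x in st[1:] if x[4]>8])
workorder.close_job()
E
```

```text
[0.6394 0.3455 0.09  ] along 0.07605087603668033 across 0.0007769771000711379
[0.6436 0.1928 0.09  ] along -0.07671713307347937 across -0.0008892330727286067
stand base [[0.6119 0.3497 0.008 ]
 [0.6175 0.1864 0.008 ]
 [0.672  0.1886 0.008 ]]
[(np.int32(37), np.int32(0), np.int32(53), np.int32(236), np.int32(3493)), (np.int32(160), np.int32(0), np.int32(172), np.int32(161), np.int32(5925)), (np.int32(273), np.int32(0), np.int32(16), np.int32(5), np.int32(49)), (np.int32(289), np.int32(0), np.int32(57), np.int32(87), np.int32(3137)), (np.int32(6), np.int32(3), np.int32(5), np.int32(21), np.int32(25)), (np.int32(288), np.int32(23), np.int32(3), np.int32(5), np.int32(13)), (np.int32(8), np.int32(27), np.int32(4), np.int32(6), np.int32(14)), (np.int32(0), np.int32(32), np.int32(6), np.int32(15), np.int32(20)), (np.int32(0), np.int32(65), np.int32(3), np.int32(6), np.int32(12)), (np.int32(0), np.int32(105), np.int32(22), np.int32(10), np.int32(52)), (np.int32(292), np.int32(109), np.int32(4), np.int32(3), np.int32(9)), (np.int32(13), np.int32(156), np.int32(7), np.int32(3), np.int32(12)), 
[... 206 characters left out ...]
t32(240)), (np.int32(29), np.int32(164), np.int32(10), np.int32(4), np.int32(22)), (np.int32(13), np.int32(168), np.int32(9), np.int32(4), np.int32(22)), (np.int32(35), np.int32(171), np.int32(4), np.int32(5), np.int32(11)), (np.int32(208), np.int32(171), np.int32(10), np.int32(9), np.int32(39)), (np.int32(47), np.int32(197), np.int32(6), np.int32(7), np.int32(14)), (np.int32(54), np.int32(198), np.int32(3), np.int32(6), np.int32(10)), (np.int32(12), np.int32(235), np.int32(6), np.int32(3), np.int32(11)), (np.int32(34), np.int32(237), np.int32(8), np.int32(3), np.int32(18)), (np.int32(21), np.int32(243), np.int32(29), np.int32(5), np.int32(66))]
the job is handed in; nothing more can be done
```

The rod is back in both notches of the stand, tip at the +x end, with all three rings on it against the collar. The job was handed in at about 18 s of the 58 s, and it reports no verdict.

**How it was done:** The tool cannot tilt. I lifted the rod out, then pushed its shaft down on the far post with a light grip so the handle pivoted about 29–30° in the jaws. I clamped it at that angle, threaded all three rings along the sloping axis and lifted them off square to it. To level the rod again I lowered its rear stub onto the near post with a light grip. Then I opened the jaws and backed straight up.

**Last checks:**
- **Rod position:** the rod ends measured +76.1 mm and -76.7 mm along the stand, within 1 mm across. That is about 2.5 to 3 mm nearer the -x end than nominal; 9 mm is allowed.
- **Rod height:** not measured directly. The two-post contact force just before I let go and the final picture both show it seated.
- **Rings:** all three are visible between the collar and the far post. No picture shows the gripper near them, but I had no direct reading of finger contact with them.
- **Other objects:** comparing the scene picture before and after shows changes only at the arm, stand and rack, so no other object appears to have moved.

**Disagreements:**
- The rod slipped about 3 mm back in the jaws when it was pivoted.
- The rack's base plate is not centred under the rings (about 9 mm off). I used the rings and rack walls measured in two views instead.

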